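# Clear the jewellery booth table

### The arm

A 6-joint arm with a two-finger parallel gripper is mounted at the origin on the work surface. World frame = base frame: x ahead of the robot, y to its left, z up, the work surface at z = 0. Lengths are in mm, angles in rad, forces in N, time in s.
With the tool pointing down it reaches from about 350 to 875 mm from the base axis. Payload 15.5 kg.
Tool frame: the origin (TCP) lies midway between the tips of the shut fingers; the grasp point (between the pads) lies 19 mm behind it; z points along the fingers, y is the line along which they close (so a half turn about z gives the same grasp; the last joint's range is limited). The gripper opens to 85 mm and grips with 20 to 120 N. Pads are 22 mm wide; open, the fingers measure 114 mm over their backs; the gripper's body (76 mm by 85 mm) begins 54 mm behind the grasp point. The pads swing forward as they close: fully open they stand 13 mm farther back than shut.
Start: joints at [1.214, 0.494, 1.345, -0, 1.302, -0.096], TCP at [161.757, 603.706, 231.277] pointing down, gripper open.
Joint ranges: [-2.91, 2.91], [-0.82, 2.16], [0.22, 2.67], [-1.22, 4.37], [0.12, 2.79], [-3.08, 3.08]. Speed limits (rad/s): [1.89, 1.89, 2.57, 3.01, 3.01, 3.01].

### API

Orientations are given as a rotation vector (axis times angle).
In Python, from bench import telemetry, vision, ticket gives the robot as it stands.
- The arm moves only by the tool arm_command, never from a script. Its argument "rows" is one flat list of numbers, 7 for each row, row after row: the opening, from -1 (shut) to 1 (fully open), so that 0 is half open, then the shift along the tool's x, y, z in mm, then the turn, a rotation vector about the tool's x, y, z in rad. In form: [fingers, x, y, z, ax, ay, az, fingers, x, y, z, ax, ay, az, ...]. A call has 1 to 8 rows; each row is the pose to reach, as a shift and turn from the pose commanded when the call began, along the tool's axes at that moment; what a row does not reach only later rows make up. A row lasts 1/12 s, in which the tool goes at most 41.7 mm and 7.16 degrees, less where a joint would pass 70% of its speed; a pose out of reach is approached as far as the arm can. A call with a gripper value outside its range is refused whole. The fingers move at their own pace and stop on an object; "grip_force" is the grip in N (left out, the last holds). Time passes only in rows, so rows that repeat a pose let the fingers close. It gives the time, the measured TCP pose, the force, the opening and the grip force at its end, in the units of the state.
- telemetry.get_state(): the state, without advancing time (a new reading comes with each control period).
- vision.grab_frame(name): name is "side" or "top" or "wrist"; returns a dict with "color" (400x640x3 uint8, blue, green, red), "depth" (400x640 float32, mm along the optical axis (not along the pixel's ray), 0 where there is no reading), "mtx" (3x3 intrinsics, pixels), "camera_from_world" (4x4, takes a point from world to camera coordinates); the wrist camera has in their place "hand_eye" (4x4, takes a point from camera to tool coordinates, whose origin is the TCP and whose axes are the flange's). Camera axes: x right, y up, looking along -z (the intrinsics and any distortion apply to the point x, -y, -z); pixel columns grow to the right and rows downward; lengths in mm; the calibration is good to about 2 mm. A picture is of the moment at which its call begins: read the wrist's pose just before it.
- ticket.sign_off(): hands the job in; it is judged then, once.
The state is a dict: "t": time; "joint_pos": joint angles; "qvel": joint speeds; "joint_torque": joint torques, N m; "tcp_pos": TCP position; "ee_rot": TCP orientation; "wrist_force": force on the tool from outside, world axes, zero at the start; "torque": the same for the moment, N m; "width": finger opening in mm; "grip_force": force on a finger pad.
Only numpy, scipy, OpenCV 4.12 (cv2) and the standard library are available. Lean on these libraries where they do the work, as an engineer would, in place of code of your own. Each camera call takes 0.05 s, during which the arm holds its last target. There are 200 camera calls.

### The job

Pack up the booth table: put every black jewel case into the white tray, each lying flat on the tray's floor, and then swing the tray's hinged hold-down frame over them until its front bar is fully home in both catches. The round grey pads are worn out: slide each one along the table, without lifting it, and push it off the far edge so that it drops into the tub below. Leave everything else on the table where it is.

Things in the scene. Friction and masses are not known exactly. Their poses are not given: they have to be found in the camera images.
- case1: Closed black jewel case with a thin brass band, a rigid block 58 (its x) x 48 (its y) x 34 mm (its z, up when it stands as at the start), about 90 g. Origin at the centre of the block. Two or three cases are present; at the start some stand on a round grey pad, one may stand on the table; turned any way.
- case2: Closed black jewel case with a thin brass band, a rigid block 58 (its x) x 48 (its y) x 34 mm (its z, up when it stands as at the start), about 90 g. Origin at the centre of the block. Two or three cases are present; at the start some stand on a round grey pad, one may stand on the table; turned any way.
- case3: Closed black jewel case with a thin brass band, a rigid block 58 (its x) x 48 (its y) x 34 mm (its z, up when it stands as at the start), about 90 g. Origin at the centre of the block. Two or three cases are present; at the start some stand on a round grey pad, one may stand on the table; turned any way.
- pad1: Worn round grey display pad, a solid disc 90 mm in diameter and 16 mm thick, about 80 g, lying flat on the table: too wide and too low to pick up, it slides when pushed at its rim. Origin at the centre of its underside, z up. Three or four pads are present; some carry a jewel case at the start.
- pad2: Worn round grey display pad, a solid disc 90 mm in diameter and 16 mm thick, about 80 g, lying flat on the table: too wide and too low to pick up, it slides when pushed at its rim. Origin at the centre of its underside, z up. Three or four pads are present; some carry a jewel case at the start.
- pad3: Worn round grey display pad, a solid disc 90 mm in diameter and 16 mm thick, about 80 g, lying flat on the table: too wide and too low to pick up, it slides when pushed at its rim. Origin at the centre of its underside, z up. Three or four pads are present; some carry a jewel case at the start.
- pad4: Worn round grey display pad, a solid disc 90 mm in diameter and 16 mm thick, about 80 g, lying flat on the table: too wide and too low to pick up, it slides when pushed at its rim. Origin at the centre of its underside, z up. Three or four pads are present; some carry a jewel case at the start.
- tray: Fixed white open tray, outside 110 (its x) x 290 (its y) x 30 mm high, walls and floor 5 mm thick; turned up to 7 degrees. Origin under its centre, on the table; its x points away from the robot. Beside it 84 mm hinge posts at the far corners (x 50 to 84, y +-145 to 157 mm) and, on the near side (x -52 to -85, y +-112 mm), two catch blocks with forked tops, 78 mm high.
- frame (a joint): Angle of the tray's hinged hold-down frame: 0 = fully home (level over the tray, its front bar lying in both forked catches; a firm stop), positive = opened up and away from the robot, 1.57 = upright, at most 2.1; at the start 1.65 to 2.0. The hinge is stiff (1 to 3 N at the front bar move it) and stays where it is left.
- frame_hinge (a point): Middle of the frame's hinge axis, which runs along the tray's y, at tray x = +75 mm, height 72 mm. The frame: two side arms 145 mm long at tray y = +-151 mm, the round front bar between their ends, and a flat slat 14 mm wide parallel to the bar at 68 mm from the hinge.
- front_bar (a point): Middle of the frame's round front bar (10 mm thick, free to be pinched from above or pushed), on the bar's axis; 145 mm from the hinge axis. Fully home it is 70 mm on the robot's side of the tray's centre (tray x = -70 mm), 72 mm above the table.
- tub: Fixed open white tub below the table's far edge (straight, along y, at x = 0.65 m), outside 290 (x) x 310 (y) x 110 mm high, walls 5 mm, never turned; its rim is 45 mm below the table top and its near wall stands a little under the table, so there is no gap. It spans only part of the edge. Origin under its centre, 155 mm below the table top.
- phone: Black phone, 150 x 73 x 9 mm, lying flat. Bystander: to be left where it is. Origin at the middle of its underside.
- loupe: Black magnifier, a short cylinder 36 mm across, 23 mm high. Bystander: to be left where it is. Origin at the middle of its underside.
- ring_cone: Small white ring cone, 34 mm across at the foot, 62 mm high. Bystander: to be left where it is. Origin at the middle of its underside.
- sanitiser: Clear bottle with a blue cap, 48 mm across, 120 mm high. Bystander: to be left where it is. Origin at the middle of its underside.
- calliper: Steel calliper with a black slide, 150 x 60 x 12 mm, lying along its x. Bystander: to be left where it is. Origin at the middle of its underside.
- marker: Blue and black marker pen, 130 mm long, 13 mm thick, lying along its x. Bystander: to be left where it is. Origin at the middle of its underside.
Not all that is in view belongs to the job. What is shaped like the pad2 but blue is not meant.

How it is judged:
By the outcome, as a careful person would: the job done as asked, in the order asked, and still so for the second after the job is handed in, with the robot touching nothing.
Of pad3, pad4 only 1 to 2 are there at a start; the rules pass over those that are not, and their reading is None.
Of case1, case2, case3 only 2 to 3 are there at a start; the rules pass over those that are not, and their reading is None.
At some moment in a run one of pad1, pad2, pad3, pad4 may be knocked a few centimetres aside while the robot is not near it.
Once in a run the grip may slacken for a moment while it holds something.
It also fails if it takes over 208 s, if anything falls off the work surface, if the arm or the gripper's body presses on something with over 40 N, if the wrist force passes 120 N, or if a joint passes its speed limit or range.

## Working session

There is one attempt and no reset: what is moved stays moved. The work goes in short steps, Python scripts to look and compute and a tool call to move; the robot and the scene stay as the last step left them, time stands still between calls to the robot, and variables do not carry over. Pictures are saved under pics/ and viewed, at most 14 in all, crops included, and the job is handed in when it is done.

Besides the shell and the picture viewer there is one more tool, called as a command line: name --argument value ..., lists and objects as JSON in quotes. arm_command: Moves the arm, as the interface text tells. Its arguments: {"type":"object","properties":{"rows":{"type":"array"},"grip_force":{"type":"number"}},"required":["rows"]}

```bash
mkdir -p pics; ls; cat > h.py <<'E'
import numpy as np, cv2, pickle
from bench import telemetry, vision, ticket
from scipy.spatial.transform import Rotation as R
def cam(n):
    s=telemetry.get_state(); f=vision.grab_frame(n)
    if n=="wrist":
        T=np.eye(4);T[:3,:3]=R.from_rotvec(s["ee_rot"]).as_matrix();T[:3,3]=s["tcp_pos"]
        f["W"]=T@f["hand_eye"]
    else: f["W"]=np.linalg.inv(f["camera_from_world"])
    return f
def cloud(f):
    d=f["depth"];K=f["mtx"];v,u=np.mgrid[:400,:640]
    x=(u-K[0,2])/K[0,0]*d;y=(v-K[1,2])/K[1,1]*d
    P=np.stack([x,-y,-d,np.ones_like(d)],-1)@f["W"].T
    P[d==0]=np.nan
    return P[...,:3]
def save(n,f): pickle.dump(f,open(n+'.pkl','wb'))
def load(n): return pickle.load(open(n+'.pkl','rb'))
E
python3 - <<'E'
from h import *
print(telemetry.get_state())
for n in("top","side"):
    f=cam(n);save(n,f);print([k for k in f],f["W"][:3,3]);cv2.imwrite(f"pics/{n}0.png",f["color"])
E
```

```text
pics
{'t': 0.0, 'joint_pos': array([ 1.21345628e+00,  4.94221619e-01,  1.34614356e+00, -1.34155497e-05,
        1.30249961e+00, -9.55246547e-02]), 'qvel': array([ 7.59123923e-05,  7.78215859e-04,  1.53323185e-03, -7.98898915e-04,
        9.42637211e-04, -2.16902415e-03]), 'joint_torque': array([-1.59072929e-04, -8.82157230e+01, -3.83866668e+01, -2.77737336e-04,
        1.01097129e-02, -1.19652844e-05]), 'tcp_pos': array([161.65826733, 603.35045806, 230.67214622]), 'ee_rot': array([-4.10043789e-01, -3.11444208e+00,  1.95164657e-03]), 'wrist_force': array([-0.67194053, -0.09438949, -0.01856068]), 'torque': array([-0.0177804 , -0.00101573, -0.03255066]), 'grip_force': 0.0, 'width': 85.4915433117921}
['color', 'depth', 'mtx', 'camera_from_world', 'W'] [ 419.7499838   -91.77263373 1059.13252975]
['color', 'depth', 'mtx', 'camera_from_world', 'W'] [  248.58686373 -1229.39618861  1245.87136837]
```

View pics/top0.png

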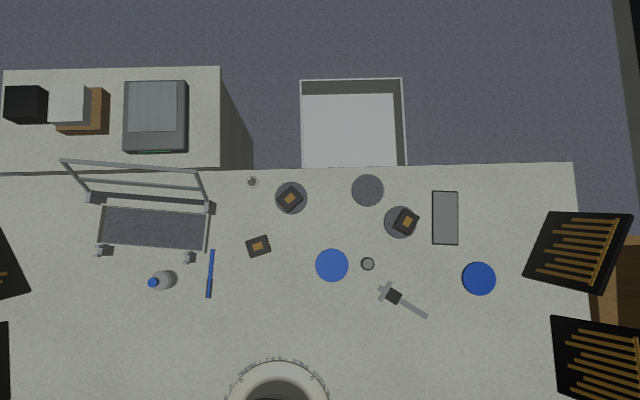

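View pics/side0.png

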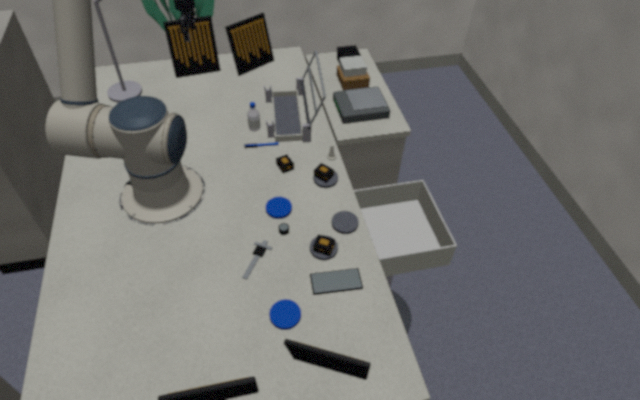

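Top view: three cases at (290,198) and (404,222), both on grey pads, and (258,246) on the table. There are three grey pads, at (290,198), (367,190) and (400,222). The blue discs at (332,265) and (479,278) aren't meant. The tray is at (153,228) with its frame open, and the tub spans columns 300–405.

```bash
python3 - <<'E'
from h import *
f=load("top");P=cloud(f);c=f["color"]
a=cv2.resize(c[130:330,60:240],None,fx=4,fy=4)[:600];b=cv2.resize(c[150:300,235:475],None,fx=3.3,fy=3.3,interpolation=cv2.INTER_CUBIC)
cv2.imwrite("pics/a.png",a);cv2.imwrite("pics/b.png",b)
for n,u,v in [("caseA",290,198),("caseB",404,222),("caseC",258,246),("padB",367,190),("phone",445,217),("cone",252,181),("loupe",367,264),("tubL",301,120),("tubR",404,120),("tubNL",303,165),("edge",440,166),("trayc",150,228)]:
    print(n,P[v,u].round(1))
# discs via height & colour
hsv=cv2.cvtColor(c,cv2.COLOR_BGR2HSV)
Z=P[...,2]
for nm,lo,hi in [("16",9,24),("34",28,42),("50",44,58)]:
    m=((Z>lo)&(Z<hi)).astype(np.uint8);n,l,s,ce=cv2.connectedComponentsWithStats(m)
    for i in range(1,n):
        if s[i,4]>60:
            q=P[l==i];r=cv2.minAreaRect(q[:,:2].astype(np.float32))
            print(nm,ce[i].round(),s[i,4],np.round(r[0]),np.round(r[1]),round(r[2],1),np.median(q[:,2]).round(1))
E
```

```text
caseA [557.5 -48.2  50.7]
caseB [ 485.2 -346.2   54. ]
caseC [433.9  39.6  36.7]
padB [ 578.3 -258.6   18.3]
phone [ 498.6 -471.2   10.3]
cone [607.7  53.1  41. ]
loupe [ 377.9 -248.3   23.8]
tubL [803.4 -81.9 -43.7]
tubR [ 795.3 -388.6  -42.1]
tubNL [666.8 -84.3 -43.4]
edge [ 6.440e+02 -4.713e+02 -1.000e-01]
trayc [491.4 335.    9.7]
16 [186. 123.] 140 [789. 237.] [ 52. 207.] 74.7 17.3
16 [ 39. 115.] 119 [816. 645.] [ 64. 123.] 45.6 18.5
16 [ 98. 121.] 190 [788. 489.] [ 85. 168.] 44.6 16.8
16 [368. 190.] 823 [ 580. -261.] [88. 88.] 42.5 17.2
16 [292. 196.] 422 [564. -50.] [88. 86.] 87.0 16.9
16 [445. 217.] 1059 [ 498. -471.] [ 72. 149.] 85.6 10.9
16 [102. 224.] 106 [506. 460.] [ 5. 98.] 84.4 16.8
16 [395. 222.] 418 [ 488. -343.] [88. 83.] 12.1 17.0
16 [538. 244.] 343 [ 420. -719.] [ 16. 200.] 63.9 16.8
16 [ 14. 264.] 372 [411. 691.] [181.  16.] 26.1 16.5
16 [210. 275.] 201 [366. 172.] [ 14. 129.] 85.5 12.1
16 [332. 265.] 881 [ 378. -155.] [86. 85.] 88.3 17.0
16 [368. 264.] 96 [ 379. -251.] [34. 34.] 85.1 22.4
16 [479. 278.] 911 [ 331. -549.] [89. 88.] 62.3 17.1
16 [394. 296.] 166 [ 
[... 546 characters left out ...]
 59.] 17.1 34.8
34 [114. 247.] 76 [435. 413.] [69. 31.] 83.6 32.0
34 [ 11. 273.] 266 [389. 684.] [135.  15.] 26.3 34.6
34 [564. 356.] 401 [ 130. -744.] [ 12. 199.] 89.0 35.2
34 [279. 387.] 156 [71. -4.] [152.  42.] 88.1 34.8
50 [154. 114.] 3800 [797. 317.] [199. 169.] 0.2 53.0
50 [ 33. 108.] 198 [817. 643.] [ 63. 123.] 47.3 51.5
50 [ 90. 113.] 699 [819. 516.] [122. 122.] 0.1 50.6
50 [290. 198.] 394 [557. -47.] [48. 58.] 39.8 50.8
50 [407. 221.] 404 [ 488. -356.] [48. 60.] 57.6 50.9
50 [549. 245.] 325 [ 415. -726.] [ 14. 198.] 62.2 51.5
50 [  7. 280.] 193 [375. 680.] [106.  16.] 22.5 50.2
50 [570. 357.] 411 [ 131. -748.] [ 13. 198.] 89.0 51.4
50 [278. 389.] 146 [73. -4.] [142.  37.] 88.2 50.2
```

View pics/b.png

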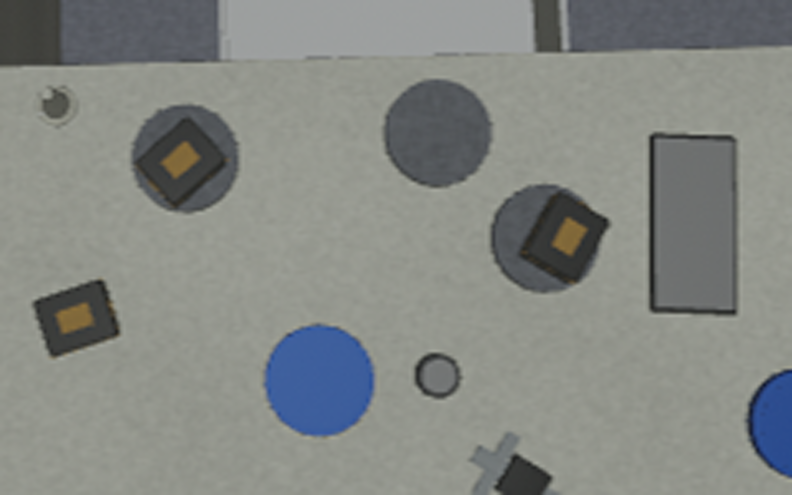

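View pics/a.png

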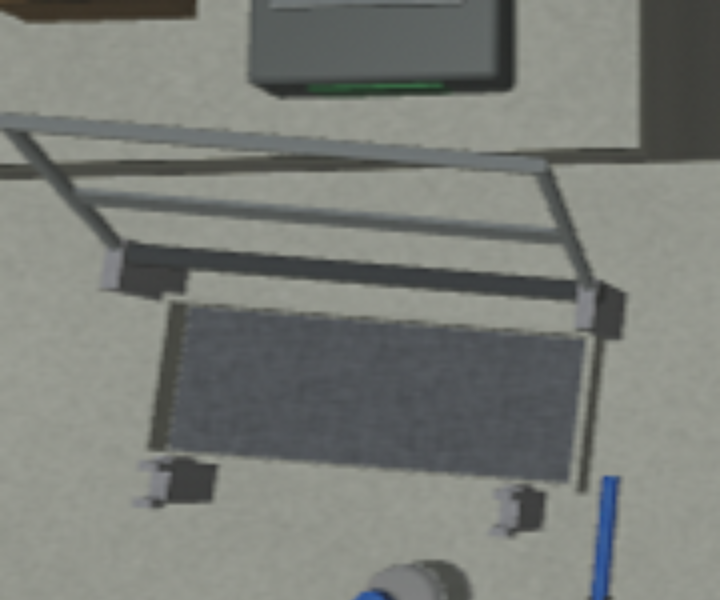

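```bash
python3 - <<'E'
from h import *
f=load("top");P=cloud(f)
X,Y,Z=P[...,0],P[...,1],P[...,2]
reg=(X>390)&(X<600)&(Y>150)&(Y<500)
m=reg&(Z>3.5)&(Z<14)
n,l,s,ce=cv2.connectedComponentsWithStats(m.astype(np.uint8))
i=1+s[1:,4].argmax();q=P[l==i];print(s[i,4],ce[i],cv2.minAreaRect(q[:,:2].astype(np.float32)),np.median(q[:,2]))
m=reg&(Z>25)&(Z<36);q=P[m]
print(cv2.minAreaRect(q[:,:2].astype(np.float32)),q.min(0),q.max(0))
m=(X>380)&(Y>150)&(Y<560)&(X<800)&(Z>62)
n,l,s,ce=cv2.connectedComponentsWithStats(m.astype(np.uint8))
for i in range(1,n):
    if s[i,4]>8: q=P[l==i];print(ce[i].round(),s[i,4],q.min(0).round(),q.max(0).round(),q.mean(0).round())
for u,v in [(62,160),(200,172),(130,166),(80,183),(135,185),(95,200),(207,206)]:
    w=P[v-3:v+4,u-3:u+4].reshape(-1,3);print(u,v,w[np.nanargmax(w[:,2])].round())
E
```

```text
3605 [153.68737864 228.15395284] ((491.07086181640625, 325.29034423828125), (276.9752197265625, 100.26835632324219), 83.63048553466797) 6.8839581823435765
((485.74737548828125, 314.4674072265625), (306.5393981933594, 161.178466796875), 85.61568450927734) [397.08723231 155.68640404  25.00989575] [577.43352607 470.1466836   35.79746191]
[ 71. 117.] 529 [767. 481.  62.] [800. 559.  96.] [781. 516.  86.]
[138. 184.] 2212 [523. 152.  62.] [641. 470. 216.] [589. 313. 139.]
[ 99. 250.] 66 [420. 432.  62.] [450. 447.  84.] [435. 438.  71.]
[186. 258.] 53 [394. 210.  62.] [426. 225.  83.] [409. 216.  71.]
62 160 [635. 449. 213.]
200 172 [605. 152. 209.]
130 166 [622. 302. 213.]
80 183 [603. 456. 138.]
135 185 [591. 314. 144.]
95 200 [568. 457.  76.]
207 206 [530. 158.  88.]
```

```bash
cat >> h.py <<'E'
def yawof(rv): 
    y=R.from_rotvec(rv).as_matrix()[:,1]; return np.degrees(np.arctan2(y[1],y[0]))
def down(yaw):
    a=np.radians(yaw);y=np.array([np.cos(a),np.sin(a),0]);z=np.array([0,0,-1.]);return np.stack([np.cross(y,z),y,z],1)
def plan(*T,start=None):
    s=telemetry.get_state();p=np.array(s["tcp_pos"]);M=R.from_rotvec(s["ee_rot"]).as_matrix()
    if start: p=np.array(start[:3]);M=down(start[3])
    for t in T:
        q=np.array(t[:3],float);N=down(t[3]);d=M.T@(q-p);r=R.from_matrix(M.T@N).as_rotvec()
        print(t,"shift",d.round(1),"rot",r.round(3),"rows",round(max(np.linalg.norm(d)/41.7,np.linalg.norm(r)/.125),1));p,M=q,N
E
python3 - <<'E'
from h import *
s=telemetry.get_state();print(yawof(s["ee_rot"]))
for y in(17.1,-162.9):plan((300,320,220,y),(434,40,220,y),(434,40,120,y),(434,40,5,y))
E
```

```text
75.00296261351637
(300, 320, 220, 17.1) shift [-207.  -237.9   11. ] rot [-1.000e-03  0.000e+00  1.011e+00] rows 8.1
(434, 40, 220, 17.1) shift [-307.    45.7    0. ] rot [0. 0. 0.] rows 7.4
(434, 40, 120, 17.1) shift [  0.   0. 100.] rot [0. 0. 0.] rows 2.4
(434, 40, 5, 17.1) shift [  0.   0. 115.] rot [0. 0. 0.] rows 2.8
(300, 320, 220, -162.9) shift [-207.  -237.9   11. ] rot [-1.000e-03 -1.000e-03 -2.131e+00] rows 17.0
(434, 40, 220, -162.9) shift [307.  -45.7   0. ] rot [0. 0. 0.] rows 7.4
(434, 40, 120, -162.9) shift [  0.   0. 100.] rot [0. 0. 0.] rows 2.4
(434, 40, 5, -162.9) shift [  0.   0. 115.] rot [0. 0. 0.] rows 2.8
```

arm_command --rows '[1,-104,-119,5,0,0,0.5,1,-207,-238,11,0,0,1.011,1,-207,-238,11,0,0,1.011,1,-207,-238,11,0,0,1.011,1,-207,-238,11,0,0,1.011,1,-207,-238,11,0,0,1.011,1,-207,-238,11,0,0,1.011,1,-207,-238,11,0,0,1.011]' --grip_force 50

```text
t: 0.77
tcp_pos: [300.6, 317.0, 220.0]
ee_rot: [1.862, 2.53, -0.002]
wrist_force: [0.3, 0.4, 0.0]
width: 85.4
grip_force: 0.0
```

arm_command --rows '[1,-307,46,0,0,0,0,1,-307,46,0,0,0,0,1,-307,46,0,0,0,0,1,-307,46,0,0,0,0,1,-307,46,0,0,0,0,1,-307,46,0,0,0,0,1,-307,46,0,0,0,0,1,-307,46,0,0,0,0]'

```text
t: 1.43
tcp_pos: [439.0, 37.9, 220.3]
ee_rot: [1.855, 2.534, -0.0]
wrist_force: [-1.0, 0.9, -0.3]
width: 85.3
grip_force: 0.0
```

```bash
cat >> h.py <<'E'
def rects(P,lo,hi,amin,reg=None):
    m=(P[...,2]>lo)&(P[...,2]<hi)
    n,l,s,ce=cv2.connectedComponentsWithStats(m.astype(np.uint8))
    for i in range(1,n):
        if s[i,4]>amin:
            q=P[l==i];r=cv2.minAreaRect(q[:,:2].astype(np.float32))
            print(lo,ce[i].round(),s[i,4],np.round(r[0],1),np.round(r[1],1),round(r[2],1),np.median(q[:,2]).round(1))
E
python3 - <<'E'
from h import *
f=cam("wrist");P=cloud(f);rects(P,25,42,500);s=telemetry.get_state();print(s["tcp_pos"],yawof(s["ee_rot"]))
plan((434,40,110,17.1),(434,40,5,17.1))
E
```

```text
25 [429.  41.] 1593 [485.9 184. ] [124.6  82.6] 12.1 30.3
25 [322. 166.] 2444 [436.6  40.4] [48. 60.] 17.8 34.4
[439.9520199   37.04489408 220.30087114] 17.533156354740115
(434, 40, 110, 17.1) shift [  4.8  -4.9 110.3] rot [0.001 0.002 0.008] rows 2.6
(434, 40, 5, 17.1) shift [  0.   0. 105.] rot [0. 0. 0.] rows 2.5
```

arm_command --rows '[1,4,-3,40,0,0,0,1,4,-3,80,0,0,0,1,4,-3,120,0,0,0,1,4,-3,155,0,0,0,1,4,-3,185,0,0,0,1,4,-3,205,0,0,0,1,4,-3,215,0,0,0,1,4,-3,215,0,0,0]'

```text
t: 2.15
tcp_pos: [432.0, 44.8, 3.3]
ee_rot: [-1.851, -2.534, 0.003]
wrist_force: [0.6, -1.0, 0.3]
width: 85.2
grip_force: 0.0
```

arm_command --rows '[-0.4,0,0,0,0,0,0,-0.4,0,0,0,0,0,0,-0.4,0,0,0,0,0,0,-0.4,0,0,0,0,0,0,-0.4,0,0,0,0,0,0,-0.4,0,0,0,0,0,0,-0.4,0,0,0,0,0,0,-0.4,0,0,0,0,0,0]'

```text
t: 2.82
tcp_pos: [433.8, 44.7, 6.4]
ee_rot: [1.852, 2.535, 0.002]
wrist_force: [-1.0, 1.1, 9.0]
width: 47.3
grip_force: 50.3
```

```bash
python3 - <<'E'
from h import *
s=telemetry.get_state();print(s["tcp_pos"],yawof(s["ee_rot"]),s["width"],s["grip_force"])
plan((434,45,200,17.5),(464,180,230,50),(490,318,230,83.6))
E
```

```text
[433.79043635  44.68911683   6.36096802] 17.70111752273291 47.28497596175271 50.341386795043945
(434, 45, 200, 17.5) shift [ 1.000e-01  7.000e-01 -1.936e+02] rot [0.002 0.001 0.004] rows 4.6
(464, 180, 230, 50) shift [119.7  69.2 -30. ] rot [ 0.     0.    -0.567] rows 4.5
(490, 318, 230, 83.6) shift [ 68.8 122.4   0. ] rot [ 0.     0.    -0.586] rows 4.7
```

arm_command --rows '[-0.4,0,0,-20,0,0,0,-0.4,0,0,-60,0,0,0,-0.4,0,0,-100,0,0,0,-0.4,0,0,-140,0,0,0,-0.4,0,0,-170,0,0,0,-0.4,0,0,-194,0,0,0,-0.4,0,0,-194,0,0,0]' --grip_force 70

```text
t: 3.4
tcp_pos: [435.2, 44.7, 204.3]
ee_rot: [1.849, 2.531, 0.007]
wrist_force: [0.8, 0.4, -0.9]
width: 47.0
grip_force: 74.5
```

arm_command --rows '[-0.4,24,14,-6,0,0,-0.11,-0.4,48,28,-12,0,0,-0.22,-0.4,72,42,-18,0,0,-0.33,-0.4,96,56,-24,0,0,-0.44,-0.4,120,69,-30,0,0,-0.567]'

```text
t: 3.82
tcp_pos: [462.3, 181.3, 229.7]
ee_rot: [1.065, 2.955, 0.0]
wrist_force: [-0.0, -0.6, -1.8]
width: 46.8
grip_force: 74.7
```

arm_command --rows '[-0.4,17,30,0,0,0,-0.12,-0.4,34,60,0,0,0,-0.24,-0.4,50,90,0,0,0,-0.36,-0.4,62,110,0,0,0,-0.48,-0.4,69,122,0,0,0,-0.586,-0.4,69,122,0,0,0,-0.586,-0.4,69,122,0,0,0,-0.586,-0.4,69,122,0,0,0,-0.586]'

```text
t: 4.48
tcp_pos: [487.4, 317.1, 229.2]
ee_rot: [-0.178, -3.136, 0.001]
wrist_force: [-0.3, -0.6, -1.3]
width: 46.9
grip_force: 74.6
```

```bash
python3 - <<'E'
from h import *
f=cam("wrist");save("w1",f);P=cloud(f);s=telemetry.get_state();print(s["tcp_pos"],yawof(s["ee_rot"]),s["width"],s["grip_force"])
cv2.imwrite("pics/w1.png",f["color"])
rects(P,2,11,800);rects(P,25,36,200);rects(P,64,90,60)
E
```

```text
[487.51648937 316.95262906 229.27636809] 83.50293571164349 46.65733584536325 74.57100033760071
2 [330. 168.] 19858 [494.9 321.4] [281.6  98.6] 83.6 6.5
25 [332. 123.] 1224 [427.8 330.1] [223.5  31.2] 83.6 30.4
25 [214. 191.] 1135 [486.6 195.4] [129.4  87.7] 13.5 30.1
25 [442. 193.] 1226 [511.7 437.8] [ 99.6 131.8] 66.4 30.1
25 [ 45. 252.] 434 [562.  -27.9] [35.4 71.3] 81.9 30.2
25 [604. 365.] 530 [796.6 665.3] [20.7 89.1] 12.6 30.5
64 [274.  40.] 1491 [358.6 284. ] [44.1 47.4] 36.8 81.2
64 [206.  96.] 134 [399.5 219.6] [12.7  5.2] 82.7 78.1
64 [456.  96.] 139 [424.5 441.9] [12.8  5.2] 84.0 78.0
64 [209. 122.] 141 [422.5 217.1] [12.5  5.8] 83.2 77.8
64 [453. 122.] 144 [447.2 439.1] [12.4  6.1] 84.7 77.8
64 [208. 251.] 1519 [553.3 196.2] [84.9 33.1] 69.8 78.5
64 [449. 251.] 1711 [578.8 424.3] [33.7 97.6] 5.9 78.4
```

View pics/w1.png

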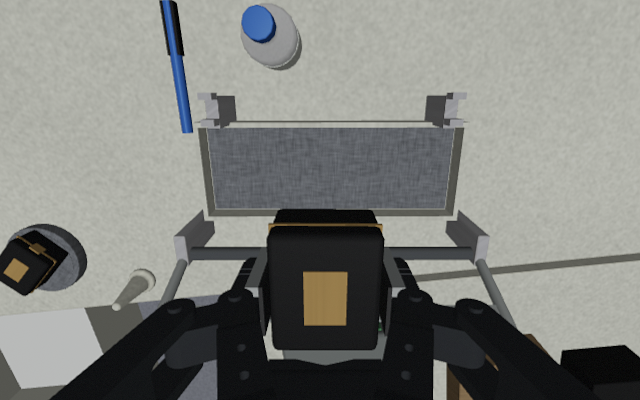

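Wrist view: the case is held square and the tray sits at columns 205–462, rows 123–215. Its forks are at (209,110) and (455,110). Placing in the left slot.

```bash
python3 - <<'E'
from h import *
plan((498,411.5,150,83.6),(498,411.5,12,83.6),(498,411.5,130,83.6),(540,200,230,70),(557,-47,230,39.8))
E
```

```text
(498, 411.5, 150, 83.6) shift [ 0.3 95.2 79.2] rot [-0.    -0.    -0.002] rows 3.0
(498, 411.5, 12, 83.6) shift [  0.   0. 138.] rot [0. 0. 0.] rows 3.3
(498, 411.5, 130, 83.6) shift [   0.    0. -118.] rot [0. 0. 0.] rows 2.8
(540, 200, 230, 70) shift [ -65.3 -205.5 -100. ] rot [0.    0.    0.237] rows 5.7
(557, -47, 230, 39.8) shift [-100.5 -226.3    0. ] rot [0.    0.    0.527] rows 5.9
```

arm_command --rows '[-0.4,0,35,20,0,0,0,-0.4,0,70,45,0,0,0,-0.4,0,95,79,0,0,0,-0.4,0,95,79,0,0,0,-0.4,0,95,79,0,0,0,-0.4,0,95,79,0,0,0]'

```text
t: 5.03
tcp_pos: [498.5, 411.3, 150.7]
ee_rot: [-0.176, -3.137, 0.001]
wrist_force: [-0.1, -0.2, -1.0]
width: 46.9
grip_force: 74.3
```

arm_command --rows '[-0.4,0,0,35,0,0,0,-0.4,0,0,70,0,0,0,-0.4,0,0,95,0,0,0,-0.4,0,0,110,0,0,0,-0.4,0,0,122,0,0,0,-0.4,0,0,130,0,0,0,-0.4,0,0,136,0,0,0,-0.4,0,0,138,0,0,0]'

```text
t: 5.7
tcp_pos: [498.8, 412.0, 12.6]
ee_rot: [0.175, 3.136, 0.001]
wrist_force: [-1.2, -0.5, 0.0]
width: 47.2
grip_force: 74.5
```

arm_command --rows '[0.36,0,0,0,0,0,0,0.36,0,0,0,0,0,0,0.36,0,0,0,0,0,0,0.36,0,0,0,0,0,0,0.36,0,0,-30,0,0,0,0.36,0,0,-60,0,0,0,0.5,0,0,-95,0,0,0,1,0,0,-120,0,0,0]'

```text
t: 6.37
tcp_pos: [498.8, 412.6, 135.4]
ee_rot: [0.174, 3.135, 0.002]
wrist_force: [0.9, 0.9, 0.5]
width: 74.4
grip_force: 0.0
```

arm_command --rows '[1,-5,-20,-35,0,0,0.03,1,-17,-52,-65,0,0,0.06,1,-28,-88,-85,0,0,0.1,1,-40,-125,-100,0,0,0.14,1,-52,-162,-100,0,0,0.18,1,-65,-205,-100,0,0,0.237]'

```text
t: 6.87
tcp_pos: [540.0, 204.7, 234.2]
ee_rot: [0.544, 3.091, 0.002]
wrist_force: [1.5, 0.4, -0.7]
width: 85.3
grip_force: 0.0
```

arm_command --rows '[1,-16,-37,0,0,0,0.09,1,-32,-74,0,0,0,0.18,1,-48,-111,0,0,0,0.27,1,-64,-148,0,0,0,0.36,1,-80,-185,0,0,0,0.44,1,-100,-226,0,0,0,0.527,1,-100,-226,0,0,0,0.527,1,-100,-226,0,0,0,0.527]'

```text
t: 7.53
tcp_pos: [556.5, -42.8, 232.6]
ee_rot: [1.336, 2.843, -0.0]
wrist_force: [0.4, -0.0, 0.2]
width: 85.6
grip_force: 0.0
```

```bash
python3 - <<'E'
from h import *
f=cam("wrist");P=cloud(f);s=telemetry.get_state();print(s["tcp_pos"],yawof(s["ee_rot"]),s["width"])
rects(P,45,58,500);rects(P,35,44,200);rects(P,11,22,500)
cv2.imwrite("pics/w2.png",f["color"])
plan((557,-47,100,40),(557,-47,23,40))
E
```

```text
[556.3177348  -41.13468516 232.49080856] 39.803970764778896 85.26391862981912
45 [324. 175.] 2428 [558.7 -46.7] [47.5 58.1] 40.9 50.4
45 [120. 316.] 684 [ 478.8 -348.5] [49.  33.1] 58.1 50.2
35 [633.  50.] 333 [711.9 237.6] [15.1 36.3] 57.3 39.8
35 [128. 308.] 256 [ 474.6 -337. ] [58.2 29.3] 22.5 40.0
11 [622.  55.] 672 [724.5 241. ] [34.5 82.9] 57.9 16.5
11 [140. 140.] 5138 [ 380.8 -154.5] [89.6 88.4] 38.8 16.6
11 [332. 173.] 2007 [566.4 -49. ] [88.7 88.6] 89.2 16.5
11 [ 12. 201.] 640 [ 294.  -317.6] [35.  34.1] 54.8 12.4
11 [246. 303.] 1883 [ 597.3 -253.3] [55.8 90.3] 25.1 16.7
11 [143. 292.] 1259 [ 480.2 -328.4] [83.3 48.8] 24.0 16.6
(557, -47, 100, 40) shift [ -4.9  -3.3 132.5] rot [ 0.     0.    -0.003] rows 3.2
(557, -47, 23, 40) shift [ 0.  0. 77.] rot [0. 0. 0.] rows 1.8
```

View pics/w2.png

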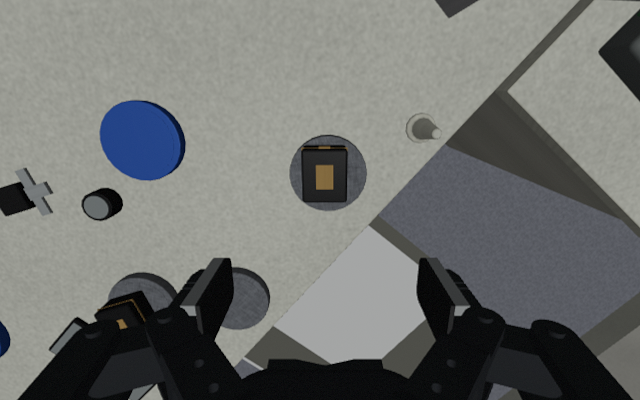

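arm_command --rows '[1,0,0,40,0,0,0,1,0,0,80,0,0,0,1,0,0,110,0,0,0,1,0,0,130,0,0,0,1,0,0,140,0,0,0,1,0,0,140,0,0,0,1,0,0,140,0,0,0]'

```text
t: 8.17
tcp_pos: [556.7, -39.7, 92.9]
ee_rot: [1.329, 2.847, 0.0]
wrist_force: [0.5, -0.6, 0.5]
width: 85.4
grip_force: 0.0
```

```bash
python3 - <<'E'
from h import *
plan((558,-47,23,40.5))
E
```

```text
(558, -47, 23, 40.5) shift [-6.5 -3.7 69.9] rot [ 0.     0.    -0.009] rows 1.7
```

arm_command --rows '[1,-6,-4,30,0,0,0,1,-6,-4,50,0,0,0,1,-6,-4,63,0,0,0,1,-6,-4,69,0,0,0,1,-6,-4,69,0,0,0,1,-6,-4,69,0,0,0]'

```text
t: 8.67
tcp_pos: [558.0, -47.6, 24.5]
ee_rot: [1.33, 2.845, 0.001]
wrist_force: [0.3, -0.2, -0.7]
width: 85.4
grip_force: 0.0
```

arm_command --rows '[-0.4,0,0,0,0,0,0,-0.4,0,0,0,0,0,0,-0.4,0,0,0,0,0,0,-0.4,0,0,0,0,0,0,-0.4,0,0,0,0,0,0,-0.4,0,0,0,0,0,0]'

```text
t: 9.17
tcp_pos: [557.6, -47.7, 24.3]
ee_rot: [1.33, 2.845, 0.001]
wrist_force: [-2.8, -0.4, 14.1]
width: 46.7
grip_force: 71.8
```

```bash
python3 - <<'E'
from h import *
s=telemetry.get_state();p=s["tcp_pos"];M=R.from_rotvec(s["ee_rot"]).as_matrix()
print(p,yawof(s["ee_rot"]),s["grip_force"],s["width"],"case in tool",M.T@(np.array([558.7,-46.7,33])-p))
plan((558,-47,180,40),(550,80,220,55),(510,230,200,83.6),(493,321.5,140,83.6))
E
```

```text
[557.62826234 -47.73988365  24.32841479] 39.8811591154059 71.84061169624329 46.72590929432273 case in tool [ 0.1013432   1.49668801 -8.67041084]
(558, -47, 180, 40) shift [   0.2    0.9 -155.7] rot [ 0.001  0.001 -0.002] rows 3.7
(550, 80, 220, 55) shift [102.4  75.5 -40. ] rot [ 0.     0.    -0.262] rows 3.2
(510, 230, 200, 83.6) shift [118.8  99.9  20. ] rot [ 0.     0.    -0.499] rows 4.0
(493, 321.5, 140, 83.6) shift [27.1 89.  60. ] rot [0. 0. 0.] rows 2.7
```

arm_command --rows '[-0.4,0,0,-20,0,0,0,-0.4,0,0,-60,0,0,0,-0.4,0,0,-100,0,0,0,-0.4,0,0,-135,0,0,0,-0.4,0,0,-156,0,0,0]'

```text
t: 9.58
tcp_pos: [558.1, -47.8, 183.4]
ee_rot: [1.329, 2.842, 0.002]
wrist_force: [1.1, -1.3, -0.2]
width: 46.6
grip_force: 72.4
```

arm_command --rows '[-0.4,26,19,-10,0,0,-0.06,-0.4,52,38,-20,0,0,-0.13,-0.4,77,57,-30,0,0,-0.2,-0.4,102,75,-40,0,0,-0.262]'

```text
t: 9.92
tcp_pos: [548.9, 80.0, 220.2]
ee_rot: [0.943, 2.996, 0.0]
wrist_force: [0.5, 0.3, -0.6]
width: 46.9
grip_force: 72.4
```

arm_command --rows '[-0.4,24,20,4,0,0,-0.1,-0.4,48,40,8,0,0,-0.2,-0.4,72,60,12,0,0,-0.3,-0.4,96,80,16,0,0,-0.4,-0.4,119,100,20,0,0,-0.499]'

```text
t: 10.33
tcp_pos: [508.6, 230.4, 199.4]
ee_rot: [0.171, 3.137, 0.0]
wrist_force: [1.0, -0.3, -0.7]
width: 46.8
grip_force: 72.4
```

arm_command --rows '[-0.4,9,30,20,0,0,0,-0.4,18,60,40,0,0,0,-0.4,27,89,60,0,0,0,-0.4,27,89,60,0,0,0,-0.4,27,89,60,0,0,0,-0.4,27,89,60,0,0,0]'

```text
t: 10.83
tcp_pos: [492.8, 320.2, 139.6]
ee_rot: [0.178, 3.136, -0.0]
wrist_force: [1.0, 0.6, -0.3]
width: 46.8
grip_force: 72.4
```

```bash
python3 - <<'E'
from h import *
s=telemetry.get_state();print(s["tcp_pos"],yawof(s["ee_rot"]),s["grip_force"],s["width"])
plan((493,321.5,14,83.6),(493,321.5,130,83.6),(500,150,220,65),(505,-100,230,58),(488,-356,230,57.6))
E
```

```text
[492.80802458 320.22857629 139.59712618] 83.50776457499218 72.37282633781433 46.79328091416025
(493, 321.5, 14, 83.6) shift [ -0.    1.3 125.6] rot [-0.     0.    -0.002] rows 3.0
(493, 321.5, 130, 83.6) shift [   0.    0. -116.] rot [0. 0. 0.] rows 2.8
(500, 150, 220, 65) shift [ -26.1 -169.7  -90. ] rot [0.    0.    0.325] rows 4.6
(505, -100, 230, 58) shift [-110.2 -224.5  -10. ] rot [0.    0.    0.122] rows 6.0
(488, -356, 230, 57.6) shift [-121.2 -226.1    0. ] rot [0.    0.    0.007] rows 6.2
```

arm_command --rows '[-0.4,0,1,35,0,0,0,-0.4,0,1,65,0,0,0,-0.4,0,1,90,0,0,0,-0.4,0,1,105,0,0,0,-0.4,0,1,115,0,0,0,-0.4,0,1,122,0,0,0,-0.4,0,1,126,0,0,0,-0.4,0,1,126,0,0,0]'

```text
t: 11.5
tcp_pos: [493.6, 321.2, 13.9]
ee_rot: [0.179, 3.135, 0.001]
wrist_force: [-0.4, 0.2, 0.0]
width: 47.0
grip_force: 72.5
```

arm_command --rows '[0.36,0,0,0,0,0,0,0.36,0,0,0,0,0,0,0.36,0,0,0,0,0,0,0.36,0,0,0,0,0,0,0.36,0,0,-30,0,0,0,0.36,0,0,-60,0,0,0,0.5,0,0,-90,0,0,0,1,0,0,-116,0,0,0]'

```text
t: 12.17
tcp_pos: [493.0, 321.5, 131.4]
ee_rot: [0.178, 3.136, 0.001]
wrist_force: [0.2, 1.7, -0.0]
width: 74.3
grip_force: 0.0
```

arm_command --rows '[1,-3,-15,-30,0,0,0.05,1,-8,-45,-55,0,0,0.12,1,-13,-80,-75,0,0,0.2,1,-18,-115,-90,0,0,0.26,1,-26,-150,-90,0,0,0.325,1,-26,-170,-90,0,0,0.325]'

```text
t: 12.67
tcp_pos: [500.3, 146.8, 220.7]
ee_rot: [0.692, 3.062, 0.001]
wrist_force: [0.6, 0.7, -0.0]
width: 85.4
grip_force: 0.0
```

arm_command --rows '[1,-18,-36,0,0,0,0.02,1,-36,-72,0,0,0,0.04,1,-54,-110,0,0,0,0.06,1,-72,-148,0,0,0,0.08,1,-90,-186,0,0,0,0.1,1,-110,-224,-10,0,0,0.122]'

```text
t: 13.17
tcp_pos: [502.2, -98.3, 227.7]
ee_rot: [-0.87, -3.017, -0.0]
wrist_force: [1.5, -0.1, -0.3]
width: 85.2
grip_force: 0.0
```

arm_command --rows '[1,-18,-36,0,0,0,0,1,-36,-72,0,0,0,0,1,-55,-108,0,0,0,0,1,-75,-144,0,0,0,0,1,-95,-180,0,0,0,0,1,-121,-226,0,0,0,0,1,-121,-226,0,0,0,0,1,-121,-226,0,0,0,0]'

```text
t: 13.83
tcp_pos: [485.4, -355.5, 228.3]
ee_rot: [0.874, 3.017, -0.001]
wrist_force: [-0.7, 1.3, -0.3]
width: 85.7
grip_force: 0.0
```

arm_command --rows '[1,0,0,0,0,0,0,1,0,0,0,0,0,0]'

```text
t: 14.0
tcp_pos: [485.9, -351.2, 228.5]
ee_rot: [-0.869, -3.019, -0.001]
wrist_force: [0.8, 0.1, -0.1]
width: 85.2
grip_force: 0.0
```

```bash
python3 - <<'E'
from h import *
f=cam("wrist");P=cloud(f);s=telemetry.get_state();print(s["tcp_pos"],yawof(s["ee_rot"]),s["width"])
rects(P,45,58,500);rects(P,11,22,500);rects(P,6.5,11,500)
plan((488,-356,100,57.6),(488,-356,24,57.6))
t=cam("top");cv2.imwrite("pics/t1.png",np.vstack([cv2.resize(f["color"],(480,300)),cv2.resize(t["color"],(480,300))]));save("t1",t)
E
```

```text
[ 485.99177172 -350.97572431  228.59037459] 57.923704077894136 85.07005901338776
45 [323. 177.] 2504 [ 489.1 -355.6] [47.9 58.1] 57.3 50.4
45 [ 23. 300.] 1801 [ 426.6 -730.8] [ 10.6 181.7] 61.3 51.2
11 [436.   8.] 1020 [ 411.2 -174.4] [69.1 16.9] 57.7 16.2
11 [605.  79.] 5616 [564.  -57.2] [75.  89.6] 74.2 16.5
11 [101. 144.] 5258 [ 333.8 -550. ] [89.5 88.8] 57.7 16.6
11 [339. 158.] 2212 [ 488.  -342.6] [89.6 79.1] 42.4 16.5
11 [434. 193.] 4475 [ 581.7 -261.4] [88.9 89.2] 82.2 16.6
11 [ 48. 265.] 1488 [ 418.6 -716. ] [ 13.5 189.8] 63.6 16.7
6.5 [246. 222.] 6278 [ 500.4 -471.6] [ 73.2 149.8] 86.6 9.7
6.5 [ 55. 262.] 574 [ 418.6 -714.7] [ 10.6 187.9] 63.3 8.8
(488, -356, 100, 57.6) shift [ -4.4  -3.2 128.6] rot [ 0.    -0.     0.006] rows 3.1
(488, -356, 24, 57.6) shift [ 0.  0. 76.] rot [0. 0. 0.] rows 1.8
```

View pics/t1.png

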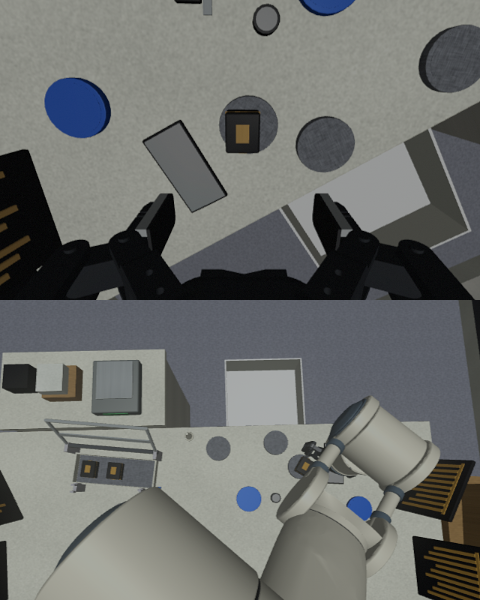

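arm_command --rows '[1,-5,-2,40,0,0,0,1,-5,-2,80,0,0,0,1,-5,-2,120,0,0,0,1,-5,-2,155,0,0,0,1,-5,-2,180,0,0,0,1,-5,-2,196,0,0,0,1,-5,-2,203,0,0,0,1,-5,-2,203,0,0,0]'

```text
t: 14.77
tcp_pos: [488.8, -355.3, 24.4]
ee_rot: [-0.867, -3.017, -0.002]
wrist_force: [0.4, 0.1, -0.1]
width: 85.4
grip_force: 0.0
```

arm_command --rows '[-0.4,0,0,0,0,0,0,-0.4,0,0,0,0,0,0,-0.4,0,0,0,0,0,0,-0.4,0,0,0,0,0,0,-0.4,0,0,0,0,0,0,-0.4,0,0,0,0,0,0]'

```text
t: 15.27
tcp_pos: [489.7, -357.0, 27.2]
ee_rot: [0.869, 3.017, -0.001]
wrist_force: [-1.9, 2.3, 13.7]
width: 46.5
grip_force: 72.3
```

```bash
python3 - <<'E'
from h import *
s=telemetry.get_state();p=s["tcp_pos"];M=R.from_rotvec(s["ee_rot"]).as_matrix()
print(p,yawof(s["ee_rot"]),s["grip_force"],s["width"],"case in tool",M.T@(np.array([489,-355.7,33])-p))
plan((488,-355,180,57.6),(505,-100,230,58),(500,150,220,70),(483,232,140,83.6))
E
```

```text
[ 489.72725316 -357.02814788   27.1643097 ] 57.872001914834456 72.27869868278503 46.478627599922 case in tool [ 1.30895113  0.73613666 -5.838913  ]
(488, -355, 180, 57.6) shift [   2.2    0.8 -152.8] rot [-0.     0.002  0.005] rows 3.7
(505, -100, 230, 58) shift [122.3 224.4 -50. ] rot [ 0.     0.    -0.007] rows 6.2
(500, 150, 220, 70) shift [136.7 209.4  10. ] rot [ 0.     0.    -0.209] rows 6.0
(483, 232, 140, 83.6) shift [44.  71.2 80. ] rot [ 0.     0.    -0.237] rows 2.8
```

arm_command --rows '[-0.4,0,0,-20,0,0,0,-0.4,0,0,-60,0,0,0,-0.4,0,0,-100,0,0,0,-0.4,0,0,-135,0,0,0,-0.4,2,1,-153,0,0,0]'

```text
t: 15.68
tcp_pos: [489.2, -355.9, 183.8]
ee_rot: [0.868, 3.013, -0.004]
wrist_force: [-0.9, -0.3, -1.0]
width: 46.3
grip_force: 72.5
```

arm_command --rows '[-0.4,18,34,-8,0,0,0,-0.4,36,68,-16,0,0,0,-0.4,54,102,-24,0,0,0,-0.4,72,136,-32,0,0,0,-0.4,90,170,-40,0,0,0,-0.4,108,200,-46,0,0,0,-0.4,122,224,-50,0,0,0]'

```text
t: 16.27
tcp_pos: [503.6, -97.7, 230.0]
ee_rot: [0.868, 3.018, 0.0]
wrist_force: [1.0, 0.0, -1.0]
width: 46.4
grip_force: 72.5
```

arm_command --rows '[-0.4,22,33,2,0,0,-0.03,-0.4,44,66,4,0,0,-0.06,-0.4,66,100,6,0,0,-0.1,-0.4,88,134,8,0,0,-0.13,-0.4,110,168,9,0,0,-0.17,-0.4,125,190,10,0,0,-0.2,-0.4,137,209,10,0,0,-0.209]'

```text
t: 16.85
tcp_pos: [498.3, 152.2, 219.1]
ee_rot: [0.544, 3.093, 0.001]
wrist_force: [1.4, -0.4, -1.5]
width: 46.6
grip_force: 72.5
```

arm_command --rows '[-0.4,11,18,20,0,0,-0.08,-0.4,22,36,40,0,0,-0.16,-0.4,33,54,60,0,0,-0.237,-0.4,44,71,80,0,0,-0.237,-0.4,44,71,80,0,0,-0.237,-0.4,44,71,80,0,0,-0.237]'

```text
t: 17.35
tcp_pos: [481.4, 232.1, 138.3]
ee_rot: [-0.178, -3.136, 0.001]
wrist_force: [0.4, -0.1, -0.2]
width: 46.9
grip_force: 72.4
```

```bash
python3 - <<'E'
from h import *
s=telemetry.get_state();print(s["tcp_pos"],yawof(s["ee_rot"]),s["grip_force"],s["width"])
plan((484,232,17,83.6))
E
```

```text
[481.3611553  232.11537353 138.28329505] 83.51025431452592 72.39141583442688 46.88164957671605
(484, 232, 17, 83.6) shift [ -2.8   0.3 121.3] rot [-0.001 -0.001 -0.002] rows 2.9
```

arm_command --rows '[-0.4,-3,0,35,0,0,0,-0.4,-3,0,65,0,0,0,-0.4,-3,0,90,0,0,0,-0.4,-3,0,105,0,0,0,-0.4,-3,0,115,0,0,0,-0.4,-3,0,121,0,0,0,-0.4,-3,0,122,0,0,0,-0.4,-3,0,122,0,0,0]'

```text
t: 18.02
tcp_pos: [485.7, 231.2, 17.3]
ee_rot: [0.181, 3.135, 0.001]
wrist_force: [-1.2, -0.5, -1.6]
width: 46.4
grip_force: 72.6
```

arm_command --rows '[0.36,0,0,0,0,0,0,0.36,0,0,0,0,0,0,0.36,0,0,0,0,0,0,0.36,0,0,0,0,0,0,0.36,0,0,-30,0,0,0,0.36,0,0,-60,0,0,0,0.36,0,0,-90,0,0,0,0.36,0,0,-125,0,0,0]'

```text
t: 18.68
tcp_pos: [484.4, 231.0, 142.4]
ee_rot: [-0.18, -3.135, 0.001]
wrist_force: [0.6, -0.4, -0.5]
width: 58.1
grip_force: 0.0
```

```bash
python3 - <<'E'
from h import *
s=telemetry.get_state();print(s["tcp_pos"],yawof(s["ee_rot"]),s["grip_force"],s["width"])
plan((500,240,270,83.6),(470,320,270,83.6))
E
```

```text
[484.36199281 231.00104624 142.44041322] 83.4267706233956 0.0 58.126703170422395
(500, 240, 270, 83.6) shift [ -14.4   10.7 -127.6] rot [-0.001 -0.001 -0.003] rows 3.1
(470, 320, 270, 83.6) shift [38.7 76.2  0. ] rot [0. 0. 0.] rows 2.0
```

arm_command --rows '[1,0,10,-40,0,0,0,1,5,25,-80,0,0,0,1,12,50,-110,0,0,0,1,20,70,-130,0,0,0,1,24,87,-140,0,0,0,1,24,87,-140,0,0,0,1,24,87,-140,0,0,0]'

```text
t: 19.27
tcp_pos: [471.0, 321.0, 282.0]
ee_rot: [0.178, 3.136, 0.001]
wrist_force: [-0.2, -0.1, -1.1]
width: 85.0
grip_force: 0.0
```

```bash
python3 - <<'E'
from h import *
f=cam("wrist");save("w3",f);P=cloud(f);s=telemetry.get_state();print(s["tcp_pos"],yawof(s["ee_rot"]))
cv2.imwrite("pics/w3.png",f["color"]);rects(P,33,44,400);rects(P,74,84,50)
plan((500,310,285,38.6),(575,310,285,-6.4),(619.6,307.4,260,-6.4),(619.6,307.4,186,-6.4))
E
```

```text
[470.81870895 320.17942624 281.1505929 ] 83.46340906213338
33 [632.  20.] 538 [361.8 670.7] [66.5  7.4] 29.6 37.4
33 [327. 178.] 1722 [492.6 320.5] [47.4 58.6] 83.1 39.4
33 [399. 177.] 1747 [503.4 410.2] [47.8 59.7] 82.8 39.4
33 [255. 178.] 1753 [484.3 230.4] [48.4 57.7] 83.5 39.5
33 [343. 318.] 887 [704.7 321.2] [169.6  29.7] 81.6 39.3
74 [278.  63.] 640 [357.3 283.1] [45.5 45.8] 83.1 79.5
74 [222. 113.] 77 [399.7 219.3] [12.2  5.2] 83.0 78.1
74 [434. 112.] 76 [424.7 441.7] [12.2  5.2] 84.0 78.3
74 [224. 134.] 75 [422.3 217. ] [12.7  5.7] 83.6 78.3
74 [432. 135.] 73 [447.4 439.4] [12.6  5.5] 83.1 78.5
74 [326. 245.] 2711 [559.4 313.8] [312.7  34.3] 83.7 78.5
(500, 310, 285, 38.6) shift [-30.1  -6.8  -3.9] rot [-0.001 -0.     0.783] rows 6.3
(575, 310, 285, -6.4) shift [-46.8  58.6   0. ] rot [0.    0.    0.785] rows 6.3
(619.6, 307.4, 260, -6.4) shift [ 2.4 44.6 25. ] rot [0. 0. 0.] rows 1.2
(619.6, 307.4, 186, -6.4) shift [ 0.  0. 74.] rot [0. 0. 0.] rows 1.8
```

View pics/w3.png

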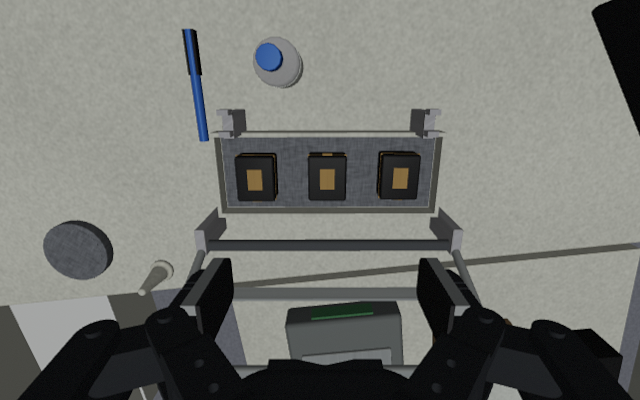

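All three cases lie flat in the tray at (256,177), (327,177) and (399,177). Slat at row 294, bar at row 367.

```bash
python3 - <<'E'
from h import *
P=cloud(load("w3"))
for u in(250,380,400):
  print(u,P[288:300:3,u].round(0).tolist(),P[362:373:2,u].round(0).tolist())
E
```

```text
250 [[580.0, 228.0, 131.0], [581.0, 229.0, 135.0], [583.0, 229.0, 136.0], [584.0, 229.0, 141.0]] [[804.0, 157.0, 1.0], [808.0, 156.0, 1.0], [610.0, 239.0, 205.0], [609.0, 240.0, 208.0], [611.0, 240.0, 209.0], [611.0, 240.0, 211.0]]
380 [[596.0, 366.0, 130.0], [596.0, 365.0, 135.0], [597.0, 364.0, 138.0], [600.0, 364.0, 140.0]] [[465.0, 336.0, 355.0], [464.0, 336.0, 356.0], [464.0, 336.0, 357.0], [464.0, 336.0, 358.0], [463.0, 336.0, 359.0], [463.0, 336.0, 360.0]]
400 [[597.0, 387.0, 132.0], [599.0, 386.0, 134.0], [601.0, 385.0, 137.0], [602.0, 385.0, 140.0]] [[786.0, 399.0, 45.0], [790.0, 399.0, 45.0], [625.0, 369.0, 205.0], [625.0, 369.0, 207.0], [626.0, 368.0, 209.0], [626.0, 368.0, 210.0]]
```

arm_command --rows '[1,-5,-1,0,0,0,0.12,1,-10,-2,0,0,0,0.24,1,-15,-3,0,0,0,0.36,1,-20,-4,0,0,0,0.48,1,-25,-6,0,0,0,0.6,1,-30,-7,-4,0,0,0.7,1,-30,-7,-4,0,0,0.783,1,-30,-7,-4,0,0,0.783]'

```text
t: 19.98
tcp_pos: [500.3, 308.7, 284.6]
ee_rot: [-1.371, -2.826, 0.002]
wrist_force: [1.2, -0.5, -0.2]
width: 85.2
grip_force: 0.0
```

arm_command --rows '[1,-7,10,0,0,0,0.12,1,-14,20,0,0,0,0.24,1,-22,30,0,0,0,0.36,1,-30,40,0,0,0,0.48,1,-38,50,0,0,0,0.6,1,-47,59,0,0,0,0.7,1,-47,59,0,0,0,0.785,1,-47,59,0,0,0,0.785]'

```text
t: 20.65
tcp_pos: [575.8, 309.1, 284.3]
ee_rot: [-2.345, -2.09, 0.003]
wrist_force: [-0.5, 0.3, -0.3]
width: 85.1
grip_force: 0.0
```

```bash
python3 - <<'E'
from h import *
s=telemetry.get_state();print(s["tcp_pos"],yawof(s["ee_rot"]),s["joint_pos"].round(2))
plan((619.6,307.4,260,-6.4),(619.6,307.4,186,-6.4))
E
```

```text
[575.7939587  309.07520143 284.30369608] -6.561607888750423 [ 0.4   0.49  1.19 -0.    1.46  0.52]
(619.6, 307.4, 260, -6.4) shift [ 3.4 43.7 24.2] rot [-0.002  0.001 -0.003] rows 1.2
(619.6, 307.4, 186, -6.4) shift [ 0.  0. 74.] rot [0. 0. 0.] rows 1.8
```

arm_command --rows '[1,3,25,0,0,0,0,1,3,46,5,0,0,0,1,3,46,30,0,0,0,1,3,46,55,0,0,0,1,3,46,80,0,0,0,1,3,46,95,0,0,0,1,3,46,95,0,0,0]'

```text
t: 21.23
tcp_pos: [619.3, 306.7, 186.3]
ee_rot: [-2.335, -2.098, 0.01]
wrist_force: [-0.2, -1.1, -0.3]
width: 85.6
grip_force: 0.0
```

arm_command --rows '[-1,0,0,0,0,0,0,-1,0,0,0,0,0,0,-1,0,0,0,0,0,0,-1,0,0,0,0,0,0,-1,0,0,0,0,0,0,-1,0,0,0,0,0,0,-1,0,0,0,0,0,0,-1,0,0,0,0,0,0]' --grip_force 30

```text
t: 21.9
tcp_pos: [621.9, 308.0, 191.0]
ee_rot: [2.342, 2.094, 0.001]
wrist_force: [-0.0, 0.4, 4.6]
width: 8.7
grip_force: 29.4
```

arm_command --rows '[-1,0,0,0,0,0,0,-1,0,0,0,0,0,0,-1,0,0,0,0,0,0]'

```text
t: 22.15
tcp_pos: [622.0, 307.9, 190.9]
ee_rot: [2.342, 2.093, 0.001]
wrist_force: [0.4, 0.4, 5.3]
width: 8.8
grip_force: 29.5
```

```bash
python3 - <<'E'
from h import *
s=telemetry.get_state();p=s["tcp_pos"];print(p,yawof(s["ee_rot"]),s["width"],s["grip_force"],s["wrist_force"])
M=R.from_rotvec(s["ee_rot"]).as_matrix()
tx=np.array([.9938,-.1115,0]);H=np.array([567.6,313.2,72])
g=p-[0,0,-19];d=g-H;th0=np.arctan2(d[2],-(d@tx));print("th",th0,np.hypot(d[2],d@tx))
base=None
for th in np.arange(th0,-0.01,-th0/20):
    b=H+145*(-np.cos(th)*tx+np.sin(th)*np.array([0,0,1]))
    if base is None: base=b
    print(round(th,2),(M.T@(b-base)).round(0))
E
```

```text
[621.98652862 307.92920728 190.87873836] -6.417562132695864 8.847507689183747 29.47065442800522 [0.40854702 0.36091263 5.25479976]
th 1.9480819150854707 148.30964584276504
1.95 [0. 0. 0.]
1.85 [ -0. -13.  -5.]
1.75 [ -0. -27.  -8.]
1.66 [ -0. -41. -10.]
1.56 [ -0. -55. -10.]
1.46 [ -0. -69.  -9.]
1.36 [ -0. -83.  -7.]
1.27 [ -0. -97.  -4.]
1.17 [  -0. -110.    1.]
1.07 [  -0. -123.    7.]
0.97 [  -0. -135.   15.]
0.88 [  -0. -146.   23.]
0.78 [  -0. -157.   33.]
0.68 [  -0. -166.   43.]
0.58 [  -0. -174.   55.]
0.49 [  -0. -182.   67.]
0.39 [  -0. -188.   80.]
0.29 [  -0. -192.   93.]
0.19 [  -0. -196.  107.]
0.1 [  -0. -198.  121.]
0.0 [  -0. -199.  135.]
```

arm_command --rows '[-1,0,-13,-5,0,0,0,-1,0,-27,-8,0,0,0,-1,0,-41,-10,0,0,0,-1,0,-55,-10,0,0,0,-1,0,-69,-9,0,0,0,-1,0,-83,-7,0,0,0,-1,0,-97,-4,0,0,0]'

```text
t: 22.73
tcp_pos: [525.2, 318.8, 194.9]
ee_rot: [2.342, 2.093, 0.002]
wrist_force: [3.2, 1.8, -2.8]
width: 8.8
grip_force: 30.2
```

arm_command --rows '[-1,0,-13,5,0,0,0,-1,0,-26,11,0,0,0,-1,0,-38,19,0,0,0,-1,0,-49,27,0,0,0,-1,0,-60,37,0,0,0,-1,0,-69,47,0,0,0,-1,0,-77,59,0,0,0]'

```text
t: 23.32
tcp_pos: [447.3, 327.5, 135.5]
ee_rot: [-2.341, -2.093, 0.001]
wrist_force: [-8.0, 3.7, 7.8]
width: 8.5
grip_force: 32.8
```

```bash
python3 - <<'E'
from h import *
s=telemetry.get_state();p=s["tcp_pos"];print(p,yawof(s["ee_rot"]),s["width"],s["grip_force"],s["wrist_force"])
M=R.from_rotvec(s["ee_rot"]).as_matrix()
tx=np.array([.9938,-.1115,0]);H=np.array([567.6,313.2,72])
d=p+[0,0,19]-H;th0=np.arctan2(d[2],-(d@tx));print("th",th0,np.hypot(d[2],d@tx))
for th in(.5,.4,.3,.2,.1,0):
    b=H+145*(-np.cos(th)*tx+np.sin(th)*np.array([0,0,1]))-[0,0,19];print(th,(M.T@(b-p)).round(0))
E
```

```text
[447.27267656 327.5106427  135.48897692] -6.409489808964662 8.503025627713356 32.75443196296692 [-7.97432316  3.71841785  7.75020038]
th 0.5976768234912649 146.5888121486132
0.5 [-1. -6. 13.]
0.4 [ -1. -12.  26.]
0.3 [ -1. -17.  40.]
0.2 [ -1. -21.  54.]
0.1 [ -1. -23.  68.]
0 [ -1. -24.  83.]
```

arm_command --rows '[-1,0,-6,13,0,0,0,-1,0,-12,26,0,0,0,-1,0,-17,40,0,0,0,-1,0,-21,54,0,0,0,-1,0,-23,66,0,0,0,-1,0,-24,76,0,0,0]'

```text
t: 23.82
tcp_pos: [422.2, 330.1, 58.3]
ee_rot: [-2.341, -2.092, 0.005]
wrist_force: [-14.1, 8.5, 2.7]
width: 8.3
grip_force: 34.3
```

arm_command --rows '[-1,0,0,3,0,0,0,-1,0,0,6,0,0,0,-1,0,0,9,0,0,0,-1,0,0,12,0,0,0]'

```text
t: 24.15
tcp_pos: [422.1, 330.2, 48.0]
ee_rot: [-2.341, -2.092, 0.005]
wrist_force: [-26.6, 5.4, 45.3]
width: 8.6
grip_force: 40.2
```

arm_command --rows '[-1,0,0,-3,0,0,0,-0.6,0,0,-3,0,0,0,-0.6,0,0,-3,0,0,0,-0.6,0,0,-3,0,0,0,-0.6,0,0,-25,0,0,0,-0.6,0,0,-55,0,0,0,-0.6,0,0,-90,0,0,0,-0.6,0,0,-130,0,0,0]'

```text
t: 24.82
tcp_pos: [424.3, 329.4, 177.9]
ee_rot: [-2.342, -2.093, 0.004]
wrist_force: [0.5, 0.5, 0.0]
width: 16.8
grip_force: 0.0
```

arm_command --rows '[-0.6,0,0,-40,0,0,0,-0.6,0,0,-80,0,0,0,-0.6,0,0,-80,0,0,0,-0.6,0,0,-80,0,0,0]'

```text
t: 25.15
tcp_pos: [426.0, 330.5, 259.7]
ee_rot: [2.342, 2.093, 0.007]
wrist_force: [0.5, 0.0, -1.8]
width: 17.0
grip_force: 0.0
```

```bash
python3 - <<'E'
from h import *
f=cam("wrist");save("w4",f);P=cloud(f);s=telemetry.get_state();print(s["tcp_pos"],yawof(s["ee_rot"]),s["width"],s["joint_pos"].round(2))
cv2.imwrite("pics/w4.png",f["color"]);rects(P,60,88,80)
E
```

```text
[425.1533843  329.96734272 257.88901666] -6.428157415907358 16.91753166283649 [ 0.55  0.34  1.52 -0.    1.27  0.66]
60 [398. 132.] 14209 [492.3 322.1] [313.4 168.6] 83.6 77.2
60 [269. 214.] 872 [358.8 286. ] [39.9 46.9] 57.4 79.4
60 [ 38. 389.] 1250 [ 6.6 78.7] [ 18.4 102. ] 86.8 73.3
```

View pics/w4.png

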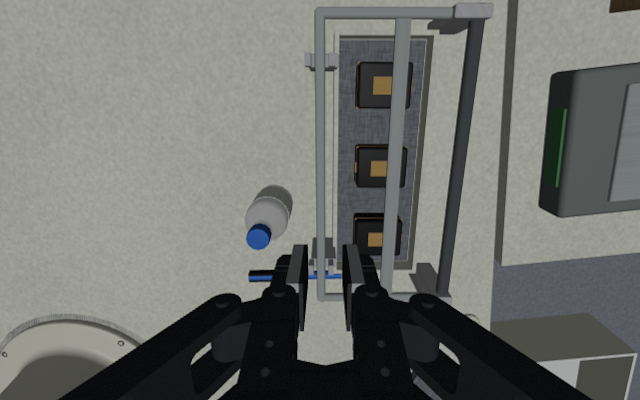

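Frame lies over the tray, bar at column 321 in the forks (321,60) and (321,255). I'll check the bar's height.

```bash
python3 - <<'E'
from h import *
P=cloud(load("w4"))
for v in range(40,250,30): print(v,P[v,321].round(1),P[v,318:324,2].round(1))
print(P[30:260:20,398,2].round(1))
plan((430,150,240,-6.4),(500,20,160,60),(500,20,60,60))
E
```

```text
40 [438.7 456.1  79.3] [78.3 79.4 80.7 79.3 78.1 79. ]
70 [435.7 430.8  78. ] [79.5 80.3 79.1 78.  79.  77.9]
100 [432.7 403.8  78.5] [78.5 78.2 80.4 78.5 79.5 77.9]
130 [429.4 375.4  78.9] [79.8 80.6 79.8 78.9 77.6 77.7]
160 [425.9 345.3  78.5] [77.8 79.6 79.8 78.5 78.2 78.1]
190 [422.3 313.7  79.4] [78.6 80.  80.1 79.4 78.9 78. ]
220 [418.4 279.8  79.2] [78.3 78.9 79.5 79.2 79.4 78.8]
[74.  75.4 76.6 76.7 75.3 75.2 76.5 74.3 75.6  7.5 40.2 38.2]
(430, 150, 240, -6.4) shift [-178.3   24.9   17.8] rot [ 0.001 -0.001 -0.   ] rows 4.3
(500, 20, 160, 60) shift [-121.4   84.1   80. ] rot [ 0.     0.    -1.159] rows 9.3
(500, 20, 60, 60) shift [  0.   0. 100.] rot [0. 0. 0.] rows 2.4
```

arm_command --rows '[-1,0,0,40,0,0,0,-1,0,0,80,0,0,0,-1,0,0,115,0,0,0,-1,0,0,145,0,0,0,-1,0,0,163,0,0,0,-1,0,0,170,0,0,0,-1,0,0,173,0,0,0,-1,0,0,173,0,0,0]'

```text
t: 25.87
tcp_pos: [424.6, 329.8, 84.0]
ee_rot: [-2.342, -2.093, 0.002]
wrist_force: [0.6, -0.2, 0.0]
width: 0.1
grip_force: 0.0
```

arm_command --rows '[-1,0,0,2,0,0,0,-1,0,0,4,0,0,0,-1,0,0,5,0,0,0,-1,0,0,6,0,0,0,-1,0,0,7,0,0,0]'

```text
t: 26.28
tcp_pos: [425.1, 330.2, 77.9]
ee_rot: [2.342, 2.094, 0.001]
wrist_force: [-0.2, -0.7, 1.4]
width: -0.2
grip_force: 0.3
```

arm_command --rows '[-1,0,0,1,0,0,0,-1,0,0,2,0,0,0,-1,0,0,2,0,0,0,-1,0,0,3,0,0,0,-1,0,0,3,0,0,0]'

```text
t: 26.7
tcp_pos: [425.2, 330.3, 76.1]
ee_rot: [2.342, 2.094, 0.003]
wrist_force: [-7.6, -4.3, 36.9]
width: -0.3
grip_force: 18.2
```

```bash
python3 - <<'E'
from h import *
s=telemetry.get_state();print(s["tcp_pos"])
plan((425,330,240,-6.4),(450,60,240,-45),(480,-200,240,-90))
E
```

```text
[425.18602375 330.29303341  76.13316012]
(425, 330, 240, -6.4) shift [-1.000e-01  1.000e-01 -1.639e+02] rot [ 0.001 -0.001 -0.   ] rows 3.9
(450, 60, 240, -45) shift [-265.5   54.9    0. ] rot [0.    0.    0.674] rows 6.5
(480, -200, 240, -90) shift [-162.6  205.1    0. ] rot [0.    0.    0.785] rows 6.3
```

arm_command --rows '[-1,0,0,-30,0,0,0,-1,0,0,-70,0,0,0,-1,0,0,-110,0,0,0,-1,0,0,-145,0,0,0,-1,0,0,-164,0,0,0]'

```text
t: 27.12
tcp_pos: [425.8, 330.6, 242.7]
ee_rot: [2.342, 2.093, 0.007]
wrist_force: [-0.1, 0.2, 0.9]
width: 0.1
grip_force: 0.0
```

arm_command --rows '[0.4,-40,8,0,0,0,0.1,0.4,-80,16,0,0,0,0.2,0.4,-120,24,0,0,0,0.3,0.4,-160,32,0,0,0,0.4,0.4,-200,40,0,0,0,0.5,0.4,-235,48,0,0,0,0.6,0.4,-265,55,0,0,0,0.674]'

```text
t: 27.7
tcp_pos: [449.6, 58.2, 238.7]
ee_rot: [2.906, 1.192, 0.0]
wrist_force: [0.3, -0.4, -0.5]
width: 59.5
grip_force: 0.0
```

arm_command --rows '[0.4,-24,30,0,0,0,0.11,0.4,-48,60,0,0,0,0.23,0.4,-72,90,0,0,0,0.35,0.4,-96,120,0,0,0,0.46,0.4,-120,150,0,0,0,0.58,0.4,-144,180,0,0,0,0.7,0.4,-163,205,0,0,0,0.785,0.4,-163,205,0,0,0,0.785]'

```text
t: 28.37
tcp_pos: [480.2, -204.9, 238.5]
ee_rot: [3.14, -0.015, 0.002]
wrist_force: [-1.1, 0.7, 0.4]
width: 59.7
grip_force: 0.0
```

arm_command --rows '[0.4,0,0,0,0,0,0,0.4,0,0,0,0,0,0]'

```text
t: 28.53
tcp_pos: [479.1, -199.3, 238.3]
ee_rot: [-3.141, -0.001, 0.001]
wrist_force: [-0.8, 0.2, 0.7]
width: 59.6
grip_force: 0.0
```

```bash
python3 - <<'E'
from h import *
f=cam("wrist");P=cloud(f);s=telemetry.get_state();print(s["tcp_pos"],yawof(s["ee_rot"]),s["width"])
cv2.imwrite("pics/w5.png",f["color"]);rects(P,11,22,800)
E
```

```text
[ 479.13860441 -198.82601842  238.39458615] -89.92650361487551 59.76472909403498
11 [355.  78.] 5786 [ 573.7 -232.7] [89.  89.1] 48.1 16.6
11 [185.  86.] 5724 [566. -49.] [88.1 89.6] 0.5 16.5
11 [451. 155.] 4720 [ 491.1 -345.4] [88.5 88.8] 48.6 16.6
11 [289. 242.] 3568 [ 380.5 -155.1] [89.1 87.1] 26.2 16.6
11 [591. 275.] 3410 [ 333.7 -548.8] [90.3 89.1] 88.8 16.6
```

View pics/w5.png

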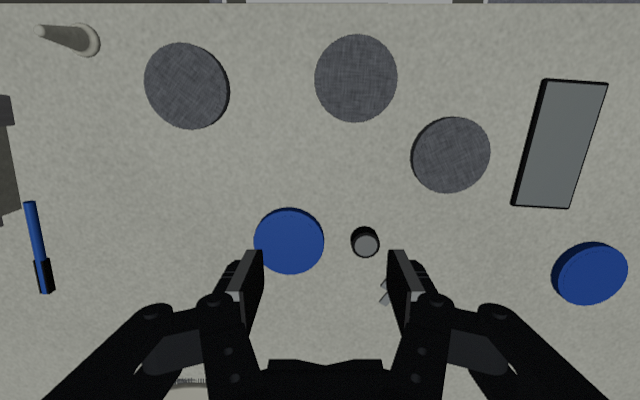

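arm_command --rows '[0.4,10,20,30,0,0,0,0.4,19,34,70,0,0,0,0.4,19,34,110,0,0,0,0.4,19,34,150,0,0,0,0.4,19,34,185,0,0,0,0.4,19,34,210,0,0,0,0.4,19,34,225,0,0,0,0.4,19,34,230,0,0,0]'

```text
t: 29.25
tcp_pos: [497.4, -231.7, 6.3]
ee_rot: [-3.14, -0.003, 0.005]
wrist_force: [-1.1, -0.7, -0.2]
width: 59.6
grip_force: 0.0
```

arm_command --rows '[0.4,0,0,2,0,0,0,0.4,0,0,4,0,0,0,0.4,0,0,6,0,0,0,0.4,0,0,6,0,0,0]'

```text
t: 29.58
tcp_pos: [499.0, -233.8, 3.3]
ee_rot: [3.141, 0.0, 0.002]
wrist_force: [-0.1, 0.6, -0.5]
width: 60.1
grip_force: 0.0
```

arm_command --rows '[0.4,15,0,2,0,0,0,0.4,28,0,2,0,0,0,0.4,40,0,2,0,0,0,0.4,52,0,2,0,0,0,0.4,64,0,2,0,0,0,0.4,76,0,2,0,0,0,0.4,88,0,2,0,0,0,0.4,100,0,2,0,0,0]'

```text
t: 30.25
tcp_pos: [599.3, -233.8, 1.4]
ee_rot: [3.141, -0.0, 0.001]
wrist_force: [-0.6, -0.2, -0.4]
width: 59.8
grip_force: 0.3
```

arm_command --rows '[0.4,10,0,0,0,0,0,0.4,20,0,0,0,0,0,0.4,30,0,0,0,0,0,0.4,40,0,0,0,0,0,0.4,50,0,0,0,0,0,0.4,58,0,0,0,0,0,0.4,64,0,0,0,0,0,0.4,64,0,0,0,0,0]'

```text
t: 30.92
tcp_pos: [663.6, -233.8, 1.0]
ee_rot: [3.141, 0.0, 0.002]
wrist_force: [-0.5, 0.2, 0.7]
width: 59.6
grip_force: 0.0
```

arm_command --rows '[0.4,-20,0,-10,0,0,0,0.4,-60,0,-40,0,0,0,0.4,-95,0,-80,0,0,0,0.4,-130,0,-120,0,0,0,0.4,-165,0,-150,0,0,0,0.4,-200,0,-170,0,0,0,0.4,-220,0,-180,0,0,0,0.4,-220,0,-180,0,0,0]'

```text
t: 31.58
tcp_pos: [438.6, -233.2, 183.1]
ee_rot: [3.141, -0.001, 0.001]
wrist_force: [1.9, -0.3, 0.4]
width: 59.8
grip_force: 0.0
```

```bash
python3 - <<'E'
from h import *
f=cam("wrist");P=cloud(f);s=telemetry.get_state();print(s["tcp_pos"],yawof(s["ee_rot"]),s["width"])
rects(P,11,22,800);rects(P,-150,-120,300)
c=np.array([491,-345.4]);t=np.array([665,-275]);d=(t-c)/np.linalg.norm(t-c);a=np.degrees(np.arctan2(d[1],d[0]));q=c-78*d;print(d,a)
plan((*q,200,a-90),(*q,1,a-90))
E
```

```text
[ 438.72013127 -233.49092911  183.40856085] -90.07466626781921 59.83741243807876
11 [115.  42.] 8077 [558.2 -48.7] [74.4 90.3] 0.3 16.5
11 [442. 123.] 7125 [ 490.8 -345.8] [89.1 88.6] 89.5 16.5
11 [249. 227.] 4754 [ 382.6 -154.7] [89.5 84.3] 80.8 16.5
11 [605. 270.] 4377 [ 331.  -542.7] [90.5 76.1] 17.0 16.6
[0.92699974 0.37506196] 22.028142689491766
(np.float64(418.6940200857559), np.float64(-374.65483325265967), 200, np.float64(-67.97185731050823)) shift [-19.8 141.2 -16.4] rot [ 0.001 -0.001 -0.386] rows 3.4
(np.float64(418.6940200857559), np.float64(-374.65483325265967), 1, np.float64(-67.97185731050823)) shift [  0.   0. 199.] rot [0. 0. 0.] rows 4.8
```

arm_command --rows '[0.4,-5,35,0,0,0,-0.1,0.4,-10,75,-10,0,0,-0.2,0.4,-15,110,-16,0,0,-0.3,0.4,-20,141,-16,0,0,-0.386,0.4,-20,141,-16,0,0,-0.386,0.4,-20,141,-16,0,0,-0.386,0.4,-20,141,-16,0,0,-0.386]'

```text
t: 32.22
tcp_pos: [422.3, -374.2, 195.9]
ee_rot: [-3.083, -0.6, 0.001]
wrist_force: [-0.2, 0.9, -1.1]
width: 59.5
grip_force: 0.0
```

arm_command --rows '[0.4,0,0,40,0,0,0,0.4,0,0,80,0,0,0,0.4,0,0,120,0,0,0,0.4,0,0,145,0,0,0,0.4,0,0,160,0,0,0,0.4,0,0,170,0,0,0,0.4,0,0,170,0,0,0]'

```text
t: 32.8
tcp_pos: [422.0, -373.1, 24.8]
ee_rot: [-3.081, -0.603, 0.002]
wrist_force: [-0.3, 1.2, 0.1]
width: 60.0
grip_force: 0.0
```

```bash
python3 - <<'E'
from h import *
s=telemetry.get_state();print(s["tcp_pos"],yawof(s["ee_rot"]))
plan((418.7,-374.6,1,-68),(655,-278,1,-68))
E
```

```text
[ 422.04034335 -373.05026143   24.82801421] -67.86465445692176
(418.7, -374.6, 1, -68) shift [-3.7  0.2 23.8] rot [-0.003  0.001  0.002] rows 0.6
(655, -278, 1, -68) shift [255.3  -1.    0. ] rot [0. 0. 0.] rows 6.1
```

arm_command --rows '[0.4,-3,0,12,0,0,0,0.4,-3,0,20,0,0,0,0.4,-3,0,23,0,0,0,0.4,12,0,24,0,0,0,0.4,25,0,24,0,0,0,0.4,37,0,24,0,0,0,0.4,50,0,24,0,0,0,0.4,63,0,24,0,0,0]'

```text
t: 33.47
tcp_pos: [482.5, -350.4, 2.9]
ee_rot: [3.083, 0.603, 0.001]
wrist_force: [-0.1, 0.7, 0.7]
width: 59.8
grip_force: 0.4
```

arm_command --rows '[0.4,13,0,0,0,0,0,0.4,26,0,0,0,0,0,0.4,39,0,0,0,0,0,0.4,52,0,0,0,0,0,0.4,65,0,0,0,0,0,0.4,78,0,0,0,0,0,0.4,90,0,0,0,0,0,0.4,102,0,0,0,0,0]'

```text
t: 34.13
tcp_pos: [576.4, -312.1, 2.4]
ee_rot: [-3.083, -0.602, 0.0]
wrist_force: [-1.5, -0.7, 2.1]
width: 59.3
grip_force: 0.6
```

arm_command --rows '[0.4,12,0,0,0,0,0,0.4,24,0,0,0,0,0,0.4,36,0,0,0,0,0,0.4,48,0,0,0,0,0,0.4,60,0,0,0,0,0,0.4,70,0,0,0,0,0,0.4,80,0,0,0,0,0,0.4,88,0,0,0,0,0]'

```text
t: 34.8
tcp_pos: [657.9, -279.0, 2.5]
ee_rot: [3.083, 0.603, 0.0]
wrist_force: [-1.1, -0.3, 0.7]
width: 60.2
grip_force: 0.0
```

arm_command --rows '[0.4,4,0,0,0,0,0,0.4,4,0,0,0,0,0,0.4,-30,0,-20,0,0,0,0.4,-65,0,-60,0,0,0,0.4,-100,0,-100,0,0,0,0.4,-130,0,-140,0,0,0,0.4,-150,0,-170,0,0,0,0.4,-160,0,-200,0,0,0]'

```text
t: 35.47
tcp_pos: [511.8, -337.6, 190.0]
ee_rot: [-3.082, -0.6, 0.002]
wrist_force: [0.9, -0.9, 0.5]
width: 59.9
grip_force: 0.0
```

```bash
python3 - <<'E'
from h import *
f=cam("wrist");P=cloud(f);s=telemetry.get_state();print(s["tcp_pos"],yawof(s["ee_rot"]),s["width"])
rects(P,11,22,800)
plan((500,-20,200,-45),(566,40,150,0),(566,40,1,0))
E
```

```text
[ 512.21512745 -340.49139856  197.78927991] -68.00461416151408 60.0130389747268
11 [49. 24.] 4454 [545.9 -60.1] [44.4 85.4] 22.8 16.4
11 [120. 222.] 5200 [ 380.3 -154.8] [88.7 89.6] 43.3 16.4
11 [604. 342.] 920 [ 448.6 -732.9] [ 8.  97.7] 62.5 16.4
(500, -20, 200, -45) shift [ 108.7 -301.7   -3.9] rot [ 0.007 -0.001 -0.401] rows 7.7
(566, 40, 150, 0) shift [89.1  4.2 50. ] rot [ 0.     0.    -0.785] rows 6.3
(566, 40, 1, 0) shift [  0.   0. 149.] rot [0. 0. 0.] rows 3.6
```

```bash
python3 - <<'E'
from h import *
print(telemetry.get_state()["joint_pos"].round(2))
plan((520,-170,200,-105),(500,10,200,-145))
E
```

```text
[-0.68  0.51  1.42 -0.    1.21  0.5 ]
(520, -170, 200, -105) shift [  71.1 -155.1   -3.1] rot [ 0.006 -0.004  0.646] rows 5.2
(500, 10, 200, -145) shift [ -65.9 -168.7    0. ] rot [0.    0.    0.698] rows 5.6
```

arm_command --rows '[0.4,14,-30,-3,0,0,0.12,0.4,28,-60,-3,0,0,0.24,0.4,42,-90,-3,0,0,0.36,0.4,56,-120,-3,0,0,0.48,0.4,71,-155,-3,0,0,0.6,0.4,71,-155,-3,0,0,0.646]'

```text
t: 36.02
tcp_pos: [521.0, -162.0, 192.1]
ee_rot: [-3.112, 0.416, 0.002]
wrist_force: [0.7, 0.5, 0.3]
width: 60.1
grip_force: 0.0
```

arm_command --rows '[0.4,-11,-28,0,0,0,0.12,0.4,-22,-56,0,0,0,0.24,0.4,-33,-84,0,0,0,0.36,0.4,-44,-112,0,0,0,0.48,0.4,-55,-140,0,0,0,0.6,0.4,-66,-169,0,0,0,0.698,0.4,-66,-169,0,0,0,0.698,0.4,-66,-169,0,0,0,0.698]'

```text
t: 36.68
tcp_pos: [501.4, 14.4, 192.2]
ee_rot: [2.789, -1.445, -0.0]
wrist_force: [-0.3, -0.3, -0.1]
width: 60.1
grip_force: 0.0
```

arm_command --rows '[0.4,0,0,0,0,0,0,0.4,0,0,0,0,0,0]'

```text
t: 36.85
tcp_pos: [502.0, 12.5, 192.2]
ee_rot: [2.788, -1.448, 0.0]
wrist_force: [-0.3, -0.1, -0.2]
width: 59.5
grip_force: 0.0
```

```bash
python3 - <<'E'
from h import *
f=cam("wrist");P=cloud(f);s=telemetry.get_state();print(s["tcp_pos"],yawof(s["ee_rot"]),s["width"],s["joint_pos"].round(2))
rects(P,11,22,800);rects(P,35,64,60)
c=np.array([566,-49]);a=np.radians(-55);d=np.array([np.cos(a),np.sin(a)])
plan((*(c-65*d),100,-145),(*(c-65*d),1,-145),(*(c+165*d),1,-145))
cv2.imwrite("pics/w6.png",f["color"])
E
```

```text
[501.94365798  12.40112881 192.11370704] -144.9169330120186 59.61490342466503 [-0.09  0.37  1.69 -0.    1.08  2.44]
11 [306.  85.] 7414 [566.4 -48.4] [89.  89.1] 44.3 16.6
11 [527. 108.] 7148 [ 380.9 -153.4] [89.5 89.2] 50.2 16.6
11 [ 33. 248.] 932 [706.8 304.3] [ 62.3 178.5] 22.8 17.1
11 [603. 339.] 2443 [107.5 -18.9] [105.3  50.1] 86.1 14.0
35 [196. 156.] 355 [612.7  57.7] [12.6 16.2] 38.8 51.4
35 [ 15. 270.] 2827 [703.3 300.5] [ 41.4 152.3] 17.5 44.2
35 [207. 275.] 468 [547.2 159.1] [27.5  9.4] 13.8 50.3
35 [254. 343.] 76 [457.7 214.3] [ 9.5 19.5] 44.0 38.9
35 [621. 378.] 1398 [89.   0.2] [10.1 67.6] 3.6 47.3
35 [180. 382.] 309 [503.4 318. ] [46.9 15.4] 83.5 39.3
35 [201. 394.] 147 [470.9 316.6] [32.2 13.4] 83.2 39.2
(np.float64(528.717531637182), np.float64(4.244882878784466), 100, -145) shift [ 22.  -17.2  92.1] rot [ 0.    -0.     0.001] rows 2.3
(np.float64(528.717531637182), np.float64(4.244882878784466), 1, -145) shift [ 0.  0. 99.] rot [0. 0. 0.] rows 2.4
(np.float64(660.6401119979226), np.float64(-184.16008730768365), 1, -145) shift [230.  -0.   0.] rot [0. 0. 0.] rows 5.5
```

View pics/w6.png

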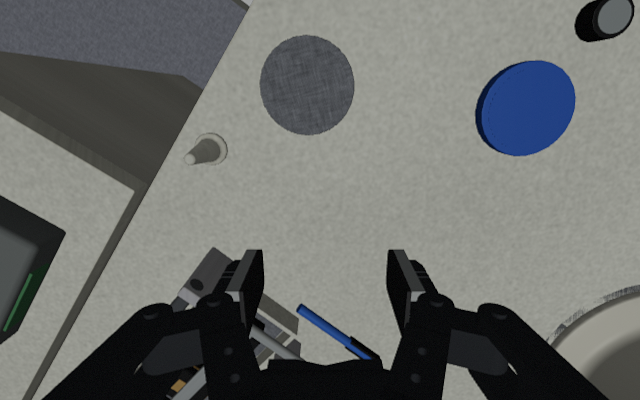

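The last grey pad is at (306,85) and the ring cone at (208,150), clear of the push line. The blue disc at (525,108) isn't meant.

arm_command --rows '[0.4,10,-8,25,0,0,0,0.4,20,-15,60,0,0,0,0.4,22,-17,95,0,0,0,0.4,22,-17,130,0,0,0,0.4,22,-17,160,0,0,0,0.4,22,-17,180,0,0,0,0.4,22,-17,188,0,0,0,0.4,22,-17,190,0,0,0]'

```text
t: 37.57
tcp_pos: [527.7, 4.5, 0.8]
ee_rot: [2.787, -1.449, -0.004]
wrist_force: [-0.1, -0.4, -0.8]
width: 59.7
grip_force: 0.0
```

arm_command --rows '[0.4,6,0,0,0,0,0,0.4,14,0,0,0,0,0,0.4,24,0,0,0,0,0,0.4,36,0,0,0,0,0,0.4,48,0,0,0,0,0,0.4,60,0,0,0,0,0,0.4,72,0,0,0,0,0,0.4,84,0,0,0,0,0]'

```text
t: 38.23
tcp_pos: [577.5, -64.8, 2.3]
ee_rot: [-2.788, 1.449, -0.0]
wrist_force: [-0.9, 1.6, 1.0]
width: 59.9
grip_force: 1.0
```

```bash
python3 - <<'E'
from h import *
s=telemetry.get_state();print(s["tcp_pos"],yawof(s["ee_rot"]),s["wrist_force"])
plan((660,-184,1,-145))
E
```

```text
[577.47791451 -64.82059656   2.27348383] -144.9208532684024 [-0.88943048  1.55718086  0.9879418 ]
(660, -184, 1, -145) shift [145.    1.    1.3] rot [-0.    -0.     0.001] rows 3.5
```

arm_command --rows '[0.4,12,0,0,0,0,0,0.4,24,0,0,0,0,0,0.4,36,0,0,0,0,0,0.4,48,0,0,0,0,0,0.4,60,0,0,0,0,0,0.4,72,0,0,0,0,0,0.4,84,0,0,0,0,0,0.4,94,0,0,0,0,0]'

```text
t: 38.9
tcp_pos: [631.6, -141.7, 2.1]
ee_rot: [2.788, -1.448, 0.0]
wrist_force: [-0.8, 0.6, 1.2]
width: 59.7
grip_force: 0.9
```

arm_command --rows '[0.4,10,0,0,0,0,0,0.4,20,0,0,0,0,0,0.4,30,0,0,0,0,0,0.4,40,0,0,0,0,0,0.4,48,0,0,0,0,0,0.4,55,0,0,0,0,0,0.4,58,0,0,0,0,0,0.4,58,0,0,0,0,0]'

```text
t: 39.57
tcp_pos: [664.4, -188.5, 2.1]
ee_rot: [2.788, -1.449, 0.001]
wrist_force: [0.2, 0.1, -0.1]
width: 59.7
grip_force: 0.0
```

arm_command --rows '[0.4,-20,0,-20,0,0,0,0.4,-50,0,-50,0,0,0,0.4,-80,0,-80,0,0,0,0.4,-100,0,-120,0,0,0,0.4,-120,0,-155,0,0,0,0.4,-130,0,-190,0,0,0,0.4,-140,0,-225,0,0,0,0.4,-140,0,-250,0,0,0]'

```text
t: 40.23
tcp_pos: [582.6, -71.5, 255.6]
ee_rot: [-2.788, 1.446, -0.003]
wrist_force: [1.4, 0.4, -0.7]
width: 59.9
grip_force: 0.0
```

```bash
python3 - <<'E'
from h import *
print(telemetry.get_state()["tcp_pos"],telemetry.get_state()["t"])
t=cam("top");P=cloud(t);rects(P,11,22,300);rects(P,-150,-100,100)
s=cam("side")
cv2.imwrite("pics/f.png",np.vstack([cv2.resize(t["color"],(480,300)),cv2.resize(s["color"],(480,300))]))
E
```

```text
[582.64438002 -71.49050654 255.56666479] 40.2333
11 [334. 265.] 743 [ 376.  -163.9] [70.5 88.5] 76.9 17.0
11 [479. 278.] 895 [ 331.1 -550.2] [88.9 88. ] 58.4 17.0
11 [557. 354.] 301 [ 130.4 -737.6] [ 15.1 198.5] 88.6 16.3
11 [306. 384.] 502 [ 75.8 -82.1] [112.8  48.7] 47.2 14.1
-150 [375. 130.] 2890 [ 801.2 -295. ] [187.6 257. ] 89.3 -145.1
-150 [592. 307.] 144 [ 225.  -938.1] [ 6.5 79.8] 87.1 -110.2
```

View pics/f.png

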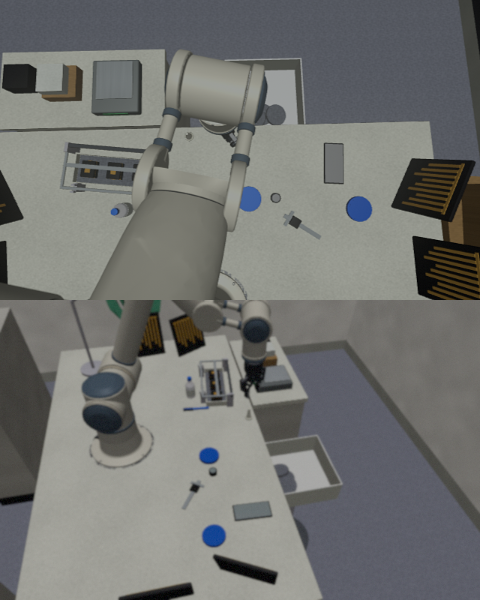

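arm_command --rows '[0.4,-35,0,0,0,0,0,0.4,-70,0,0,0,0,0,0.4,-105,0,0,0,0,0,0.4,-140,0,0,0,0,0,0.4,-170,0,0,0,0,0,0.4,-190,0,0,0,0,0,0.4,-200,0,0,0,0,0,0.4,-200,0,0,0,0,0]'

```text
t: 41.0
tcp_pos: [467.2, 91.5, 251.7]
ee_rot: [2.789, -1.445, -0.002]
wrist_force: [1.0, 0.1, -0.4]
width: 59.7
grip_force: 0.0
```

```bash
python3 - <<'E'
from h import *
print(telemetry.get_state()["tcp_pos"])
t=cam("top");P=cloud(t);rects(P,11,22,300);rects(P,-142,-80,60)
s=cam("side");w=cam("wrist");Q=cloud(s);rects(Q,-145,-90,60)
cv2.imwrite("pics/g.png",np.vstack([cv2.resize(t["color"][60:320,60:480],(640,396)),np.hstack([cv2.resize(s["color"],(320,200)),cv2.resize(s["color"][180:280,340:480],(320,200))])]))
E
```

```text
[467.17170134  91.51863057 251.70341785]
11 [332. 265.] 869 [ 378.  -155.4] [86.2 84.9] 88.3 17.0
11 [479. 278.] 899 [ 330.9 -550.5] [88.2 89. ] 31.2 17.1
11 [  5. 361.] 357 [161.8 696.3] [194.7  12.4] 5.6 16.0
11 [278. 381.] 1429 [86.7 -2.1] [249.8  91.8] 88.0 13.8
-142 [225. 129.] 381 [806.8 158.5] [ 26.7 279.8] 84.7 -111.0
-142 [365. 101.] 1113 [ 871.6 -300. ] [395.  195.9] 49.4 -109.1
-142 [354. 154.] 1331 [ 721.2 -244.9] [ 94.2 176.8] 0.9 -118.3
-142 [116. 172.] 87 [669.  483.7] [218.2   2.6] 89.7 -88.1
-142 [ 50. 174.] 63 [669.1 678.7] [161.7   1.8] 90.0 -89.4
-142 [632. 241.] 94 [  417.9 -1061.2] [48.4 18. ] 88.4 -83.5
-142 [605. 304.] 968 [ 265.4 -966.7] [ 62.  172.9] 84.5 -84.3
-145 [575.  71.] 1865 [1995.6  718.4] [  36.9 1353.2] 0.2 -118.5
-145 [113.   9.] 243 [-288.  1635.8] [147.5  54.5] 1.2 -116.2
-145 [56. 14.] 749 [-599.3 1638.7] [ 54.8 425.1] 88.9 -117.0
-145 [ 18. 121.] 970 [-630.8  748.8] [815.8  28.5] 89.0 -117.3
-145 [372. 155.] 583 [812.6 163.8] [270.   22.3] 0.2 -115.6
-145 [406. 208.] 1015 [ 869.8 -151.7] [187.5 368.3] 42.7 -117.3
-145 [381. 237.] 794 [ 729.  -228.9] [ 98.6 196. ] 0.9 -118.0
-145 [416. 264.] 607 [ 803.1 -386. ] [252.2  11.6] 0.5 -116.0
```

View pics/g.png

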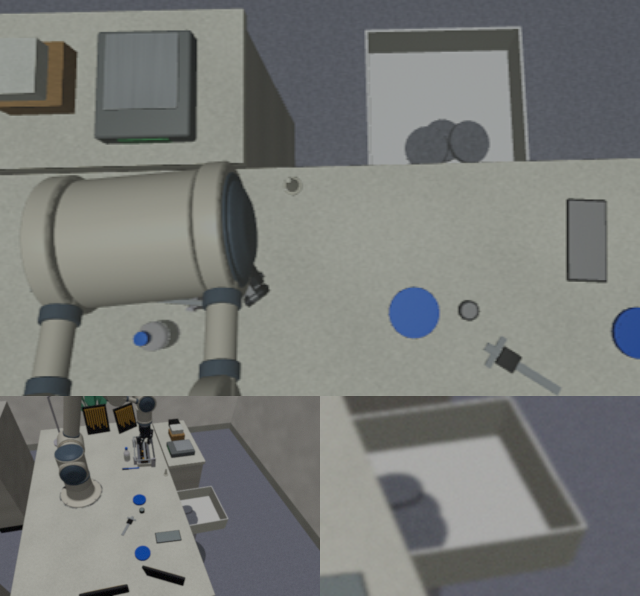

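All three grey pads are in the tub at (427,145), (442,140) and (468,141). The blue discs and the bystanders are where they were, and the arm touches nothing.

```bash
python3 -c "
from h import *
print(ticket.sign_off())"
```

```text
the job is handed in; nothing more can be done
None
```

The job is handed in: all three cases lie flat in the tray, the hold-down frame is pressed to its stop in both catches, and all three grey pads are in the tub.

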